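# Make up the parts kits for two bikes

## Task

Make up the parts kits for two bikes from the stock lying loose on the bench. City bike, in the tray with three compartments: the long stem in the long compartment, the bell and the front light in the two small ones, one each; mountain bike, in the tray with two compartments: the short stem in one, the thru-axle in the other. Set each part down flat on the tray's floor, the same way up as it lies now, and leave the oil bottle standing where it is.

Things in the scene. Friction and masses are not known exactly. Their poses are not given: they have to be found in the camera images.
- stem_long: long handlebar stem, dark metal: 147 mm long over all, 45 wide, 40 high. Origin at its underside, mid-length; z up, x towards the wide handlebar clamp (horizontal tube 45 wide, 40 dia., axis at x=+50). Upright steerer collar (tube 38 dia., 40 high) at x=-50, bolt ears behind. Grip the bar between them at the origin across y: 30 mm wide, flat sides 5 to 35 mm high, 55 mm of x free. 0.12-0.24 kg
- stem_short: short handlebar stem, same make as the long one but only 97 mm long over all (45 wide, 40 high), dark metal. Origin at its underside, midway between its two tube axes; z up, x towards the wide handlebar clamp (axis at x=+25). Grip the upright steerer collar across y: tube 38 mm dia., 40 high, axis at x=-25. 0.09-0.18 kg
- axle: thru-axle lying flat: bright metal rod 15 mm dia. with a dark cam head and lever in line at one end, 150 mm long over all. Origin at its underside (7.5 mm below the rod's axis), mid-length; z up, x to the threaded end (x=+75). Bare rod x -23 to +75; head 20 wide, 15 high, flat underneath (no rolling), x -41 to -23; lever to -75. Grip the rod across y near x=+8, its balance point. 0.06-0.13 kg
- bell: bicycle bell: round brass dome 54 mm dia. on a small black foot, 46 mm high. Origin at the centre of the foot's underside (foot 34 mm in x, 26 in y, 14 high), z up. The dome's side is upright from 14 to 31 mm height: grip it there across y. A black thumb lever, 10 mm wide, 8 to 14 mm high, stands out to x=+40. 0.05-0.10 kg
- light: bicycle front light: black rounded block with a round silver lens ring at one end, on a small foot; 64 mm long, 34 wide, 42 high. Origin at the foot's underside; z up, x towards the lens (lens end x=+31, back x=-33). Foot 10 mm high; grip the block at the origin across y: 34 mm wide, upright sides from 16 to 36 mm height. 0.06-0.13 kg
- tray_three: kit tray with THREE compartments, bare sheet steel, fixed to the bench: 188 mm in x, 168 in y, walls and dividers 16 high, 4 thick (rolled rims to 18), floor 3 thick. Origin at the centre of its underside, z up. Long compartment 180 x 76 mm, centre x=0, y=-42; two small ones 88 x 80 mm, centres x=+46 and x=-46, y=+40
- tray_two: kit tray with TWO compartments, bare sheet steel, fixed to the bench: 188 mm in x, 168 in y, walls and divider 16 high, 4 thick (rolled rims to 18), floor 3 thick. Origin at the centre of its underside, z up. Two long compartments: 180 x 76 mm, centre x=0, y=-42; and 180 x 80 mm, centre x=0, y=+40
- oil: bottle of chain oil, white with a black cap, 38 mm in diameter and 115 mm high, standing upright among the parts; not part of the kits, leave it. Origin at the centre of its underside, z up. 0.16 kg
There are look-alikes about, which are no part of the job. What is shaped like the light but green or red is not meant.

How it is judged:
By the outcome, as a careful person would: the job done as asked, in the order asked, and still so for the second after the job is handed in, with the robot touching nothing.
It also fails if it takes over 125 s, if anything falls off the work surface, if the arm or the gripper's body presses on something with over 40 N, if the wrist force passes 120 N, or if a joint passes its speed limit or range.

## Robot

A 6-joint arm with a two-finger parallel gripper is mounted at the origin on the work surface. World frame = base frame: x ahead of the robot, y to its left, z up, the work surface at z = 0. Lengths are in m, angles in degrees, forces in N, time in s.
With the tool pointing down it reaches from about 0.3 to 0.75 m from the base axis. Payload 8.5 kg.
Tool frame: the origin (TCP) lies at the very end of the fingers, on their centre line; the grasp point (between the pads) lies 19 mm behind it; z points along the fingers, y is the direction in which the jaws open and shut (so a half turn about z gives the same grasp; the last joint's range is limited). The gripper opens to 85 mm and grips with 20 to 120 N. Pads are 22 mm wide; open, the fingers measure 114 mm over their backs; the gripper's body (76 mm by 85 mm) begins 54 mm behind the grasp point. The pads swing forward as they close: fully open they stand 13 mm farther back than shut.
Start: joints at [-80.69, 21.807, 74.336, -0, 83.858, -12.336], TCP at [0.203, -0.511, 0.231] pointing down, gripper open.
Joint ranges: [-178.18, 178.18], [-50.72, 133.34], [12.68, 142.11], [-81.47, 261.47], [9.98, 163.14], [-165.26, 165.26]. Speed limits (degrees/s): [136.94, 136.94, 180, 180, 180, 180].

## Interface

Orientations are given as a 3x3 rotation matrix whose columns are the frame's x, y, z axes.
In Python, from rig import status, vision, env gives the robot as it stands.
- The arm moves only by the tool send_rows, never from a script. Its argument "targets" is a list of rows, each a list of 7 numbers: the shift along the tool's x, y, z in units of 50 mm (1.0 is 50 mm), then the turn, a rotation vector about the tool's x, y, z in units of 8 degrees (1.0 is 8 degrees), then the finger opening in mm, from 0 to 85.4. A call has 1 to 5 rows; each row is the pose to reach, as a shift and turn from the pose commanded when the call began, along the tool's axes at that moment; what a row does not reach only later rows make up. A row lasts 1/8 s, in which the tool goes at most 62.5 mm and 10.7 degrees, less where a joint would pass 70% of its speed; a pose out of reach is approached as far as the arm can. A call with a gripper value outside its range is refused whole. The fingers move at their own pace and stop on an object; "grip_force" is the grip in N (left out, the last holds). Time passes only in rows, so rows that repeat a pose let the fingers close. It gives the time, the measured TCP pose, the force and the opening at its end, in the units of the state.
- status.observe(): the state, without advancing time (a new reading comes with each control period).
- vision.get_image(name): name is "scene" or "top" or "wrist"; returns (picture, depth): 384x512x3 uint8, red, green, blue; 384x512 float32, m along the optical axis (not along the pixel's ray), 0 where there is no reading.
- vision.camera_model(name): a dict with "camera_matrix" (3x3 intrinsics, pixels), "view" (4x4, takes a point from world to camera coordinates); the wrist camera has in their place "T_tool_cam" (4x4, takes a point from camera to tool coordinates, whose origin is the TCP and whose axes are the flange's). Camera axes: x right, y down, z forward; pixel columns grow to the right and rows downward; lengths in m; the calibration is good to about 2 mm. The wrist camera is an equidistant fisheye: a pixel r from the principal point sees the ray r / f radians off the axis. A picture is of the moment at which its call begins: read the wrist's pose just before it. camera_model takes no time and is no camera call.
- env.close_job(): hands the job in, once; it reports no verdict.
Trained networks look in the newest picture that a camera, given by its name, has taken for a name from the list of things; names that differ only in an ending like _2 or _b are one class to them, and where a whole thing is asked for, a point or a joint stands for the part that bears it (a point fixed in the world has none). Each returns a list of dicts, best first, with "p" (0 to 1); they miss things now and then, are a little off and sometimes report something else, mostly with a low value. They report only what shows in the picture. A call takes as long as a camera call. They do not tell look-alikes from the thing itself.
- vision.masks_of(camera, label): "pixels" (384x512 bool, what is visible of it) and "extent" ([left, top, right, bottom] in pixels, round what is visible of it).
The state is a dict: "time_s": time; "q": joint angles; "qvel": joint speeds; "joint_efforts": joint torques, N m; "position": TCP position; "tool_rot": TCP orientation; "ft_force": force on the tool from outside, world axes, zero at the start; "wrist_torque": the same for the moment, N m; "grip_width": finger opening in m.
Only numpy, scipy, OpenCV 4.12 (cv2) and the standard library are available. Lean on these libraries where they do the work, as an engineer would, in place of code of your own. Each camera call takes 0.05 s, during which the arm holds its last target.

## Working session

There is one attempt and no reset: what is moved stays moved. The work goes in short steps, Python scripts to look and compute and a tool call to move; the robot and the scene stay as the last step left them, time stands still between calls to the robot, and variables do not carry over. Pictures are saved under pics/ and viewed, and the job is handed in when it is done.

Besides the shell and the picture viewer there is one more tool, called as name([rows], argument=value, ...), one row to a line, values as JSON. send_rows: Moves the arm, as the interface text tells. Its arguments: {"type":"object","properties":{"targets":{"type":"array","items":{"type":"array","items":{"type":"number"}}},"grip_force":{"type":"number"}},"required":["targets"]}

```bash
mkdir -p pics; ls; python3 - <<'E'
from rig import status, vision, env
import cv2, numpy as np
s=status.observe(); print({k:np.round(v,3).tolist() for k,v in s.items()})
for n in ["scene","top","wrist"]:
    im,d=vision.get_image(n); cv2.imwrite(f"pics/{n}0.png",cv2.resize(im[:,:,::-1],None,fx=1.5,fy=1.5)); np.savez(f"{n}0.npz",im=im,d=d)
    print(n,vision.camera_model(n))
E
```

```text
pics
{'time_s': 0.0, 'q': [-80.688, 21.84, 74.388, 0.0, 83.859, -12.337], 'qvel': [-0.036, 0.02, -0.098, -0.053, -0.108, 0.099], 'joint_efforts': [0.0, -44.846, -23.128, -0.0, 0.005, 0.0], 'position': [0.203, -0.511, 0.231], 'tool_rot': [[0.929, 0.369, -0.0], [0.369, -0.929, 0.001], [0.0, -0.001, -1.0]], 'ft_force': [-0.346, -0.348, -0.577], 'wrist_torque': [0.074, 0.026, -0.0], 'grip_width': 0.085}
scene {'camera_matrix': array([[388.26751047,   0.        , 254.49487805],
       [  0.        , 388.26751047, 193.2348154 ],
       [  0.        ,   0.        ,   1.        ]]), 'view': array([[ 5.72269806e-01,  8.20065288e-01, -4.38373815e-04,
        -2.90345986e-01],
       [ 5.13415042e-01, -3.58695432e-01, -7.79578464e-01,
        -2.17737901e-01],
       [-6.39462481e-01,  4.45904148e-01, -6.26304420e-01,
         1.33196210e+00],
       [ 0.00000000e+00,  0.00000000e+00,  0.00000000e+00,
         1.00000000e+00]])}
top {'camera_matrix': array([[403.80223136,   0.        , 247.76531899],
       [  0.        , 403.80223136, 194.70512875],
       [  0.        ,   0.        ,   1.        ]]), 'view': array([[ 0.00139692, -0.99999756,  0.00170903,  0.01258952],
       [-0.99574524, -0.00154844, -0.09213584,  0.49695167],
       [ 0.09213826, -0.00157305, -0.99574498,  0.89053766],
       [ 0.        ,  0.        ,  0.        ,  1.        ]])}
wrist {'camera_matrix': array([[297.31863964,   0.        , 254.42846933],
       [  0.        , 297.31863964, 197.12317982],
       [  0.        ,   0.        ,   1.        ]]), 'T_tool_cam': array([[-8.69647562e-04, -9.49540768e-01, -3.13642429e-01,
         8.03171362e-02],
       [ 9.99999589e-01, -7.44909806e-04, -5.17547880e-04,
        -1.39101056e-03],
       [ 2.57797490e-04, -3.13642751e-01,  9.49541025e-01,
        -1.42154041e-01],
       [ 0.00000000e+00,  0.00000000e+00,  0.00000000e+00,
         1.00000000e+00]])}
```

View pics/top0.png

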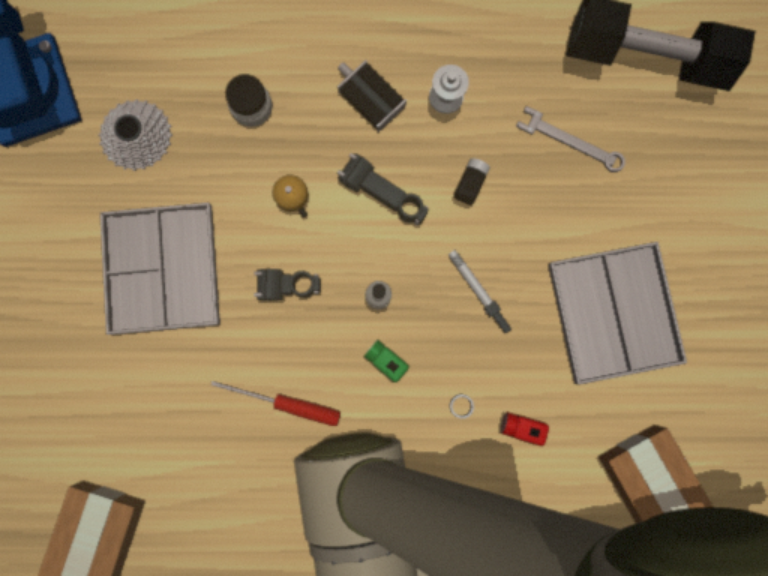

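View pics/scene0.png

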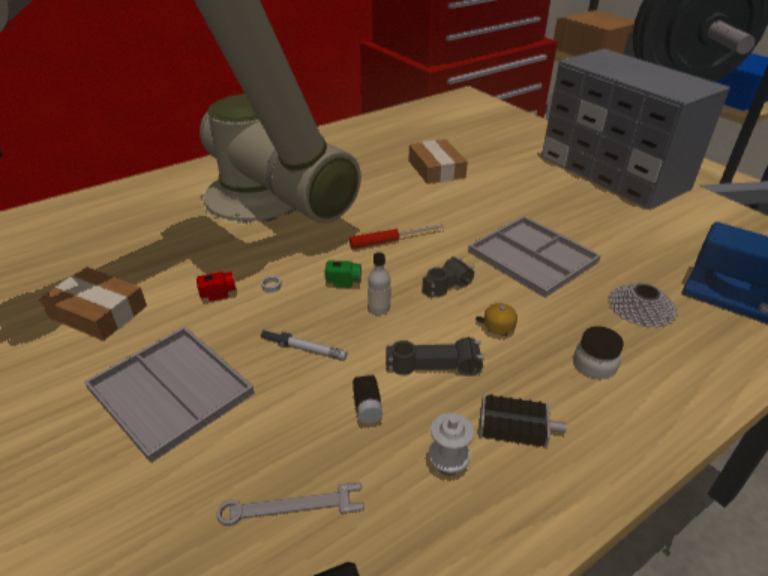

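View pics/wrist0.png

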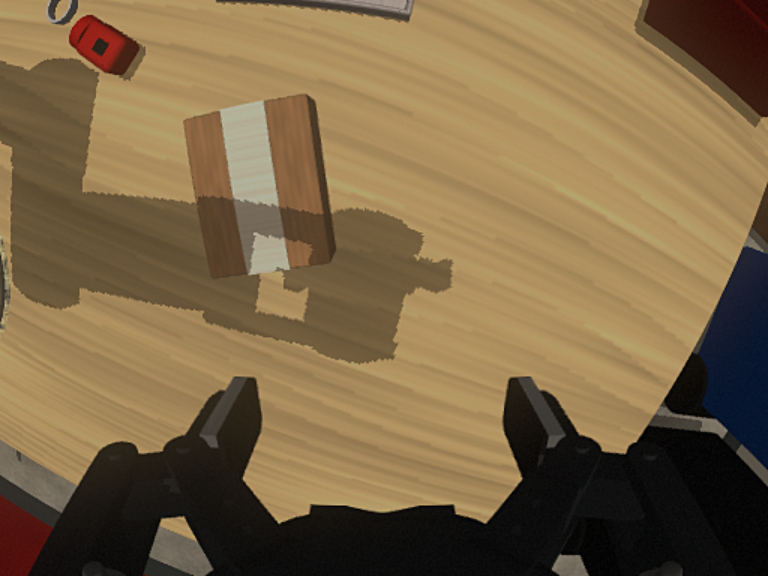

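```bash
cat > h.py <<'E'
import numpy as np, cv2
from rig import status, vision, env
def pts(cam,d,mask):
    m=vision.camera_model(cam);K=m["camera_matrix"];V=np.linalg.inv(m["view"])
    v,u=np.nonzero(mask&(d>0)); z=d[v,u]
    c=np.stack([(u-K[0,2])/K[0,0]*z,(v-K[1,2])/K[1,1]*z,z,np.ones_like(z)])
    return (V@c)[:3].T,u,v
E
python3 - <<'E'
from h import *
out={}
for cam in ["top","scene"]:
    d=np.load(cam+"0.npz")["d"]
    for l in ["stem_long","stem_short","axle","bell","light","tray_three","tray_two","oil"]:
        for k,r in enumerate(vision.masks_of(cam,l)[:3]):
            if r["p"]<.2: continue
            P,u,v=pts(cam,d,r["pixels"])
            out[f"{cam}|{l}|{k}"]=P
            print(cam,l,k,round(r["p"],2),np.round(r["extent"]),r["pixels"].sum(),"med",np.round(np.median(P,0),3),"zmax",np.round(np.percentile(P[:,2],[2,50,98]),3))
np.savez("pts0.npz",**out)
im=np.load("top0.npz")["im"]
cv2.imwrite("pics/crop.png",cv2.resize(im[90:230,160:345,::-1],None,fx=4.3,fy=4.2,interpolation=cv2.INTER_CUBIC))
E
```

```text
top stem_long 0 0.88 [224. 100. 288. 147.] 1128 med [0.657 0.006 0.034] zmax [-0.002  0.034  0.041]
top stem_short 0 0.98 [171. 179. 214. 198.] 663 med [0.508 0.152 0.036] zmax [0.001 0.036 0.042]
top stem_short 1 0.33 [245. 186. 260. 205.] 269 med [0.488 0.005 0.078] zmax [0.011 0.078 0.116]
top axle 0 0.9 [298. 167. 341. 224.] 432 med [ 0.495 -0.154  0.013] zmax [0.004 0.013 0.017]
top bell 0 0.89 [181. 115. 204. 143.] 472 med [0.643 0.136 0.039] zmax [0.012 0.039 0.046]
top light 0 0.85 [303. 104. 321. 136.] 428 med [ 0.663 -0.136  0.041] zmax [0.02  0.041 0.044]
top light 1 0.6 [243. 225. 272. 256.] 464 med [ 0.395 -0.007  0.041] zmax [-0.001  0.041  0.045]
top light 2 0.58 [335. 273. 368. 296.] 454 med [ 0.299 -0.208  0.041] zmax [0.024 0.041 0.046]
top tray_three 0 0.83 [ 68. 134. 146. 223.] 6151 med [0.535 0.343 0.003] zmax [-0.001  0.003  0.018]
top tray_two 0 0.72 [366. 159. 458. 257.] 6383 med [ 0.468 -0.361  0.004] zmax [-0.     0.004  0.019]
top oil 0 0.73 [246. 188. 261. 208.] 260 med [0.488 0.005 0.079] zmax [0.038 0.079 0.116]
scene stem_long 0 0.81 [256. 224. 324. 249
[... 239 characters left out ...]
max [-0.001  0.04   0.044]
scene axle 0 0.6 [175. 221. 230. 238.] 323 med [ 0.504 -0.154  0.012] zmax [0.005 0.012 0.017]
scene bell 0 0.79 [317. 202. 346. 224.] 370 med [0.659 0.127 0.036] zmax [0.011 0.036 0.047]
scene light 0 0.79 [236. 251. 256. 283.] 529 med [ 0.677 -0.143  0.04 ] zmax [0.    0.04  0.044]
scene light 1 0.69 [132. 181. 158. 203.] 397 med [ 0.308 -0.215  0.035] zmax [0.002 0.035 0.044]
scene light 2 0.6 [218. 176. 239. 190.] 291 med [ 0.404 -0.017  0.034] zmax [0.005 0.034 0.044]
scene tray_two 0 0.97 [ 58. 219. 167. 309.] 5374 med [ 0.473 -0.365  0.004] zmax [0.001 0.004 0.019]
scene oil 0 0.78 [244. 169. 261. 211.] 496 med [ 0.502 -0.003  0.057] zmax [0.002 0.057 0.115]
```

View pics/crop.png

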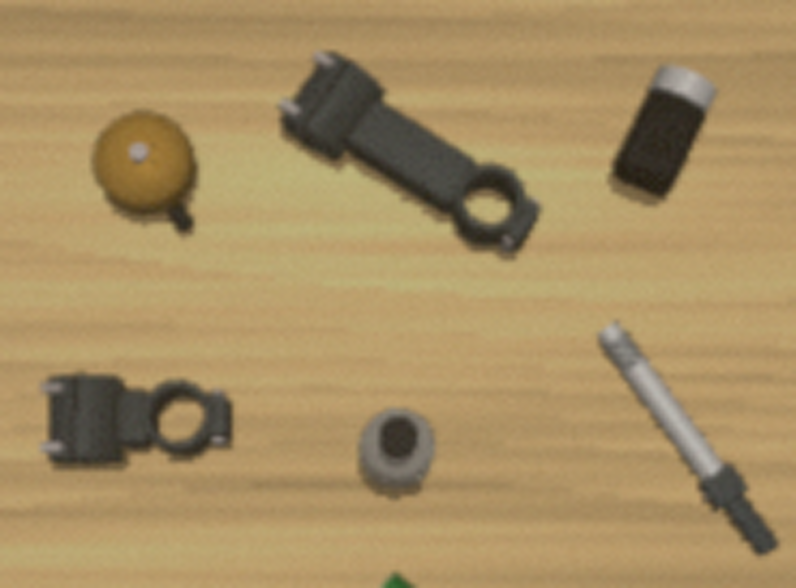

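```bash
python3 - <<'E'
from h import *
D=np.load("pts0.npz")
def rect(P):
    (c,s,a)=cv2.minAreaRect(P[:,:2].astype(np.float32)); 
    if s[0]<s[1]: a+=90;s=s[::-1]
    return np.round(c,4),np.round(s,4),round(((a+90)%180)-90,1)
T={"stem_long":(.01,.05),"stem_short":(.01,.05),"axle":(.006,.02),"bell":(.02,.05),"light":(.02,.05),"tray_three":(.01,.03),"tray_two":(.01,.03),"oil":(.05,.13)}
for k in D.files:
    cam,l,i=k.split("|")
    if i!="0":continue
    P=D[k];P=P[(P[:,2]>T[l][0])&(P[:,2]<T[l][1])]
    # drop isolated
    dd=np.linalg.norm(P[:,None,:2]-P[None,:,:2],axis=2) if len(P)<3000 else None
    if dd is not None: P=P[(dd<.006).sum(1)>4]
    c=P[:,:2].mean(0);w,v=np.linalg.eigh(np.cov((P[:,:2]-c).T));a=v[:,1]
    print(k,len(P),"rect",rect(P),"mean",np.round(c,4),"pca",round(np.degrees(np.arctan2(a[1],a[0])),1))
# tray rims/divider: top, full depth
d=np.load("top0.npz")["d"]
for l,(u0,u1,v0,v1) in {"three":(60,155,125,232),"two":(358,465,152,265)}.items():
    m=np.zeros(d.shape,bool);m[v0:v1,u0:u1]=1
    P,u,v=pts("top",d,m);Q=P[(P[:,2]>.012)&(P[:,2]<.022)]
    print(l,len(Q),rect(Q))
    np.save("rim_"+l+".npy",Q)
E
```

```text
top|stem_long|0 977 rect (array([ 0.6532, -0.0039]), array([0.1471, 0.0456]), 56.2) mean [0.6556 0.002 ] pca 56.2
top|stem_short|0 622 rect (array([0.5097, 0.1409]), array([0.0964, 0.0449]), -88.9) mean [0.5088 0.1476] pca 89.3
top|axle|0 417 rect (array([ 0.4993, -0.1504]), array([0.1492, 0.0218]), 37.5) mean [ 0.4982 -0.1517] pca -144.7
top|bell|0 432 rect (array([0.6487, 0.1388]), array([0.0514, 0.0497]), 26.7) mean [0.6458 0.1376] pca 50.2
top|light|0 419 rect (array([ 0.6664, -0.1369]), array([0.0631, 0.0334]), -23.7) mean [ 0.6639 -0.1356] pca 156.5
top|tray_three|0 1005 rect (array([0.5354, 0.3399]), array([0.1894, 0.1705]), 5.1) mean [0.5335 0.3451] pca -170.4
top|tray_two|0 1048 rect (array([ 0.4685, -0.3586]), array([0.1893, 0.1705]), 10.9) mean [ 0.4684 -0.3613] pca -168.2
top|oil|0 249 rect (array([0.4909, 0.0045]), array([0.0365, 0.036 ]), -29.5) mean [0.489 0.005] pca 104.9
scene|stem_long|0 1064 rect (array([ 0.6536, -0.0042]), array([0.1449, 0.0463]), 56.0) mean [ 0.6576 -0.009 ] pca 56.4
scene|stem_short|0 486 rect (array([0.5108, 0.1382]), array([0.0957, 0.0455]), -87.9) mean [0.5155 0.135 ] pca 88.3
scene|axle|0 308 rect (array([ 0.5025, -0.152 ]), array([0.1469, 0.0194]), 35.7) mean [ 0.5063 -0.1518] pca -145.1
scene|bell|0 309 rect (array([0.6561, 0.1325]), array([0.0513, 0.0394]), 43.4) mean [0.6584 0.1296] pca 45.1
scene|light|0 463 rect (array([ 0.6689, -0.1384]), array([0.0636, 0.0342]), -25.2) mean [ 0.6747 -0.1423] pca 156.4
scene|tray_two|0 1045 rect (array([ 0.4693, -0.3597]), array([0.1906, 0.1689]), 11.0) mean [ 0.478  -0.3636] pca -170.8
scene|oil|0 278 rect (array([ 0.4971, -0.0005]), array([0.0354, 0.0271]), 55.4) mean [ 0.5001 -0.0015] pca 55.4
three 967 (array([0.5355, 0.3404]), array([0.1892, 0.1713]), 5.3)
two 972 (array([ 0.4686, -0.3586]), array([0.1893, 0.1706]), 11.0)
```

```bash
cat > p.py <<'E'
import sys,numpy as np
from rig import status
from scipy.spatial.transform import Rotation as Ro
a=list(map(float,sys.argv[1:]))
s=status.observe();R=np.array(s["tool_rot"]);p=np.array(s["position"])
print("t",round(s["time_s"],2),"pos",np.round(p,4),"yaw",round(np.degrees(np.arctan2(R[1,0],R[0,0])),1),"q1,q6",np.round(np.array(s["q"])[[0,5]],0),"F",np.round(s["ft_force"],1),"w",round(s["grip_width"],4))
for i in range(0,len(a),4):
    x,y,z,w=a[i:i+4];w=np.radians(w);c,sn=np.cos(w),np.sin(w)
    G=np.array([[c,sn,0],[sn,-c,0],[0,0,-1.]])
    print("shift",np.round(R.T@(np.array([x,y,z])-p)/.05,3),"turn",np.round(np.degrees(Ro.from_matrix(R.T@G).as_rotvec())/8,2))
E
python3 - <<'E'
from h import *
D=np.load("pts0.npz")
from scipy.optimize import least_squares
for k in ["top|bell|0","scene|bell|0"]:
    P=D[k];Q=P[P[:,2]>.033]
    print(k,Q[Q[:,2]>.043][:,:2].mean(0) if (Q[:,2]>.043).any() else 0,len(Q))
    # sphere-cap like dome: ellipsoid r 27 horizontally, top 46, from 31
    f=lambda c:(np.hypot(P[:,0]-c[0],P[:,1]-c[1])[P[:,2]>.033]/.027)**2+((Q[:,2]-.031)/.015)**2-1
    r=least_squares(f,[.645,.135],loss="soft_l1",f_scale=.1);print(r.x,np.abs(r.fun).mean())
E
python3 p.py .6535 -.004 .23 56
```

```text
top|bell|0 [0.64947592 0.13827717] 380
[0.65034014 0.13864114] 0.14786494276507553
scene|bell|0 [0.65109344 0.13771665] 221
[0.64849936 0.14015883] 0.1218478164322149
t 0.95 pos [ 0.2029 -0.5112  0.2313] yaw 21.6 q1,q6 [-81. -12.] F [0.4 0.7 0.3] w 0.0855
shift [12.119 -6.104  0.026] turn [-0.   -0.   -4.29]
```

send_rows([
  [1.1,-0.55,0,0,0,-0.4,85],
  [2.2,-1.1,0,0,0,-0.8,85],
  [3.3,-1.65,0,0,0,-1.2,85],
  [4.4,-2.2,0,0,0,-1.6,85],
  [5.5,-2.75,0,0,0,-2.0,85],
], grip_force=50)

```text
time_s: 1.58
position: [0.4088, -0.2804, 0.2315]
tool_rot: [[0.791, 0.612, 0.0], [0.612, -0.791, -0.0], [0.0, 0.001, -1.0]]
ft_force: [1.2, -0.3, 0.4]
grip_width: 0.0847
```

```bash
python3 p.py .6535 -.004 .23 56
```

```text
t 1.57 pos [ 0.4088 -0.2804  0.2315] yaw 37.7 q1,q6 [-48.   4.] F [ 1.2 -0.3  0.4] w 0.0847
shift [ 7.253 -1.377  0.03 ] turn [ 0.    0.   -2.28]
```

send_rows([
  [1.2,-0.2,0,0,0,-0.5,85],
  [2.4,-0.4,0,0,0,-1.0,85],
  [3.6,-0.7,0,0,0,-1.4,85],
  [4.8,-0.9,0,0,0,-1.8,85],
  [6.0,-1.1,0,0,0,-2.28,85],
])

```text
time_s: 2.2
position: [0.6129, -0.0534, 0.2314]
tool_rot: [[0.559, 0.829, 0.0], [0.829, -0.559, -0.0], [-0.0, 0.0, -1.0]]
ft_force: [-0.1, -0.3, 0.3]
grip_width: 0.0848
```

```bash
python3 p.py .6535 -.004 .13 56
```

```text
t 2.2 pos [ 0.6129 -0.0534  0.2314] yaw 56.0 q1,q6 [-16.  18.] F [-0.1 -0.3  0.3] w 0.0848
shift [1.274 0.12  2.029] turn [0. 0. 0.]
```

send_rows([
  [0.9,0.1,0.3,0,0,0,60],
  [1.27,0.12,1.2,0,0,0,60],
  [1.27,0.12,2.03,0,0,0,60],
])

```text
time_s: 2.58
position: [0.6527, -0.0044, 0.1281]
tool_rot: [[0.559, 0.829, -0.0], [0.829, -0.559, 0.0], [0.0, -0.0, -1.0]]
ft_force: [-0.3, 0.0, 0.3]
grip_width: 0.0603
```

```bash
cat > w.py <<'E'
import sys,cv2
from h import *
im,d=vision.get_image("wrist");cv2.imwrite("pics/"+sys.argv[1]+".png",cv2.resize(im[:,:,::-1],None,fx=1.5,fy=1.5))
E
python3 w.py w1; python3 p.py .6535 -.004 .008 56
```

```text
t 2.62 pos [ 0.65   -0.0047  0.1222] yaw 56.0 q1,q6 [-11.  23.] F [-1.4 -0.4 -5.2] w 0.0597
shift [0.06  0.071 2.282] turn [-0.07  0.03 -0.01]
```

View pics/w1.png

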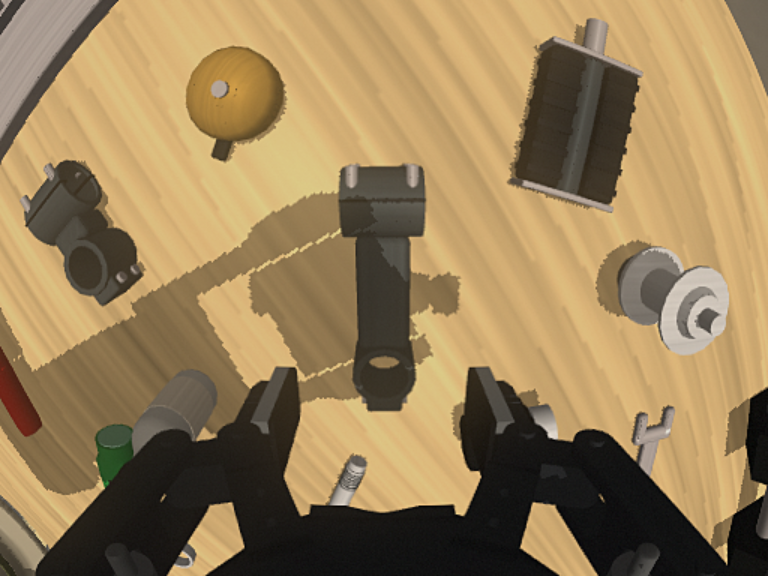

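Wrist view: long stem (clamp 382,200; collar 383,375) lies on the tool axis, centred between the fingers. Settling one row, then down.

send_rows([
  [0,0,0,0,0,0,60],
])

```text
time_s: 2.75
position: [0.6522, -0.006, 0.1297]
tool_rot: [[0.561, 0.828, -0.002], [0.828, -0.561, 0.0], [-0.001, -0.001, -1.0]]
ft_force: [-0.3, 0.3, 1.3]
grip_width: 0.06
```

```bash
python3 p.py .6535 -.004 .008 56
```

```text
t 2.75 pos [ 0.6522 -0.006   0.1297] yaw 55.9 q1,q6 [-11.  23.] F [-0.3  0.3  1.3] w 0.06
shift [0.05  0.003 2.434] turn [-0.01  0.   -0.01]
```

send_rows([
  [0.05,0,0.9,0,0,0,60],
  [0.05,0,1.7,0,0,0,60],
  [0.05,0,2.2,0,0,0,60],
  [0.05,0,2.43,0,0,0,60],
  [0.05,0,2.43,0,0,0,20],
])

```text
time_s: 3.38
position: [0.6544, -0.0042, 0.0096]
tool_rot: [[0.561, 0.828, 0.002], [0.828, -0.561, -0.0], [0.001, 0.002, -1.0]]
ft_force: [0.2, -0.4, -0.0]
grip_width: 0.0429
```

send_rows([
  [0,0,0,0,0,0,15],
  [0,0,0,0,0,0,15],
  [0,0,0,0,0,0,15],
])

```text
time_s: 3.75
position: [0.6548, -0.0042, 0.0103]
tool_rot: [[0.561, 0.828, 0.004], [0.828, -0.561, -0.001], [0.001, 0.004, -1.0]]
ft_force: [-0.2, -0.5, 6.4]
grip_width: 0.0286
```

```bash
python3 p.py .6535 -.004 .2 56
```

```text
t 3.75 pos [ 0.6548 -0.0042  0.0103] yaw 55.9 q1,q6 [-11.  23.] F [-0.2 -0.5  6.4] w 0.0286
shift [-0.006 -0.01  -3.794] turn [ 0.03 -0.01 -0.01]
```

send_rows([
  [0,0,-0.3,0,0,0,15],
  [0,0,-1.0,0,0,0,15],
  [0,0,-2.0,0,0,0,15],
  [0,0,-3.0,0,0,0,15],
  [0,0,-3.3,0,0,0,15],
])

```text
time_s: 4.38
position: [0.6545, -0.0039, 0.1776]
tool_rot: [[0.561, 0.828, 0.006], [0.828, -0.561, -0.001], [0.003, 0.006, -1.0]]
ft_force: [-0.1, 0.5, -2.3]
grip_width: 0.0291
```

```bash
python3 - <<'E'
import numpy as np
def tp(c,a,x,y):
    a=np.radians(a);return np.round(np.array(c)+[np.cos(a)*x-np.sin(a)*y,np.sin(a)*x+np.cos(a)*y],4)
t3=((.5355,.3402),5.3);t2=((.4688,-.359),11.0)
print("three long",tp(*t3,0,-42),"small+",tp(*t3,.046,.040),"small-",tp(*t3,-.046,.040),"long",tp(*t3,0,-.042))
print("two a",tp(*t2,0,-.042),"b",tp(*t2,0,.04))
# divider locations in tray frame
for n,t in(("three",t3),("two",t2)):
    Q=np.load(f"rim_{n}.npy")[:,:2]-t[0];a=np.radians(t[1]);R=np.array([[np.cos(a),-np.sin(a)],[np.sin(a),np.cos(a)]])
    L=Q@R; m=(abs(L[:,1])<.02)&(abs(L[:,0])<.08);print(n,"divider y",np.round(np.median(L[m,1]),4))
    m=(abs(L[:,0])<.02)&(abs(L[:,1])<.07)&(abs(L[:,1])>.012);print(" cross x",np.round(np.median(L[m],0),4))
E
python3 p.py .5394 .2984 .18 5.3
```

```text
three long [  4.4151 -41.4802] small+ [0.5776 0.3843] small- [0.486  0.3758] long [0.5394 0.2984]
two a [ 0.4768 -0.4002] b [ 0.4612 -0.3197]
three divider y -0.0023
 cross x [-0.0002  0.042 ]
two divider y -0.0012
 cross x [nan nan]
t 4.38 pos [ 0.6545 -0.0039  0.1776] yaw 55.9 q1,q6 [-11.  23.] F [-0.1  0.5 -2.3] w 0.0291
shift [ 3.716 -5.295 -0.068] turn [ 0.03 -0.03  6.32]
  return _methods._mean(a, axis=axis, dtype=dtype,
  ret = um.true_divide(
```

send_rows([
  [0.5,-0.7,0,0,0,1.0,15],
  [1.2,-1.7,0,0,0,2.3,15],
  [1.9,-2.7,0,0,0,3.6,15],
  [2.6,-3.7,0,0,0,4.9,15],
  [3.2,-4.6,0,0,0,6.0,15],
])

```text
time_s: 5.0
position: [0.5514, 0.2593, 0.1725]
tool_rot: [[0.991, 0.132, -0.002], [0.132, -0.991, -0.0], [-0.002, 0.0, -1.0]]
ft_force: [1.3, -0.2, -1.4]
grip_width: 0.0294
```

send_rows([
  [0.2,-0.1,0,0,0,0.2,15],
  [0.2,-0.1,0,0,0,0.2,15],
])

```text
time_s: 5.25
position: [0.5624, 0.2638, 0.1725]
tool_rot: [[0.994, 0.111, -0.001], [0.111, -0.994, -0.001], [-0.001, 0.0, -1.0]]
ft_force: [-0.4, -0.2, -1.6]
grip_width: 0.0293
```

```bash
python3 p.py .5394 .2984 .0145 5.3
```

```text
t 5.25 pos [0.5624 0.2638 0.1725] yaw 6.4 q1,q6 [14. 98.] F [-0.4 -0.2 -1.6] w 0.0293
shift [-0.377 -0.741  3.16 ] turn [0.   0.01 0.13]
```

send_rows([
  [-0.3,-0.6,0.2,0,0,0.13,15],
  [-0.38,-0.74,1.0,0,0,0.13,15],
  [-0.38,-0.74,1.9,0,0,0.13,15],
  [-0.38,-0.74,2.4,0,0,0.13,15],
  [-0.38,-0.74,2.4,0,0,0.13,15],
])

```text
time_s: 5.88
position: [0.5388, 0.2968, 0.0514]
tool_rot: [[0.996, 0.09, -0.004], [0.09, -0.996, -0.002], [-0.005, 0.001, -1.0]]
ft_force: [0.3, -1.0, -0.3]
grip_width: 0.0293
```

```bash
python3 w.py w2; python3 p.py .5394 .2984 .014 5.3
```

```text
t 5.92 pos [0.5397 0.2974 0.0531] yaw 5.2 q1,q6 [ 18. 103.] F [ 0.5 -0.1 -0.1] w 0.0292
shift [-0.003 -0.021  0.782] turn [ 0.    0.01 -0.01]
```

View pics/w2.png

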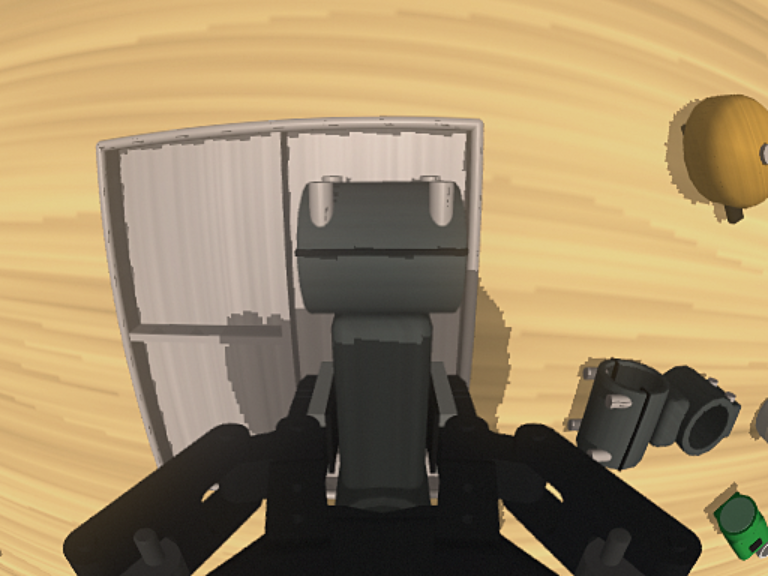

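The stem (clamp around 382,245) hangs level over the long compartment (x 290–470 px), inside its walls. Lowering.

send_rows([
  [0,0,0.4,0,0,0,15],
  [0,0,0.65,0,0,0,15],
  [0,0,0.76,0,0,0,15],
  [0,0,0.78,0,0,0,15],
])

```text
time_s: 6.42
position: [0.5395, 0.2986, 0.0146]
tool_rot: [[0.996, 0.091, 0.0], [0.091, -0.996, 0.0], [0.0, -0.0, -1.0]]
ft_force: [0.1, 0.1, -0.9]
grip_width: 0.0292
```

```bash
python3 p.py .5394 .2984 .013 5.3
```

```text
t 6.42 pos [0.5395 0.2986 0.0146] yaw 5.2 q1,q6 [ 18. 103.] F [ 0.1  0.1 -0.9] w 0.0292
shift [-0.003  0.003  0.033] turn [-0.   -0.   -0.01]
```

send_rows([
  [0,0,0.03,0,0,0,15],
  [0,0,0.03,0,0,0,40],
  [0,0,0.03,0,0,0,40],
  [0,0,0.03,0,0,0,40],
])

```text
time_s: 6.92
position: [0.5394, 0.2987, 0.0131]
tool_rot: [[0.996, 0.091, 0.0], [0.091, -0.996, 0.0], [0.0, -0.0, -1.0]]
ft_force: [0.7, -0.3, -1.1]
grip_width: 0.04
```

send_rows([
  [0,0,-0.4,0,0,0,40],
  [0,0,-1.2,0,0,0,42],
  [0,0,-2.2,0,0,0,70],
  [0,0,-2.4,0,0,0,75],
])

```text
time_s: 7.42
position: [0.5405, 0.2991, 0.1365]
tool_rot: [[0.996, 0.092, 0.006], [0.092, -0.996, 0.002], [0.006, -0.001, -1.0]]
ft_force: [-0.1, 0.0, -0.3]
grip_width: 0.075
```

```bash
python3 w.py w3; python3 p.py .65 .1385 .13 30
```

```text
t 7.47 pos [0.5402 0.299  0.1358] yaw 5.3 q1,q6 [ 18. 103.] F [ 0.4  1.1 -0.2] w 0.0751
shift [1.893 3.397 0.122] turn [-0.   -0.04 -3.09]
```

View pics/w3.png

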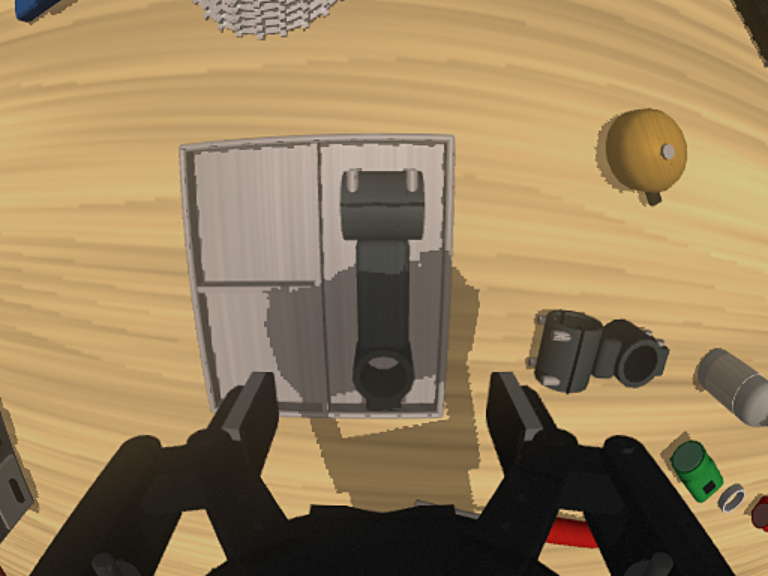

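send_rows([
  [0.6,1.0,0,0,0,-1.0,80],
  [1.1,2.0,0,0,0,-2.0,80],
  [1.7,3.0,0,0,0,-3.0,80],
  [1.89,3.4,0.12,0,-0.04,-3.09,80],
  [1.89,3.4,0.12,0,-0.04,-3.09,80],
])

```text
time_s: 8.1
position: [0.6489, 0.1364, 0.1245]
tool_rot: [[0.868, 0.497, -0.009], [0.497, -0.868, -0.002], [-0.008, -0.003, -1.0]]
ft_force: [0.1, 1.1, -0.8]
grip_width: 0.0801
```

```bash
python3 w.py w4; python3 p.py .65 .1385 .010 30
```

```text
t 8.15 pos [0.6484 0.1377 0.1252] yaw 29.9 q1,q6 [ 2. 62.] F [ 0.5  0.6 -0.7] w 0.0802
shift [0.053 0.009 2.304] turn [-0.02  0.06 -0.01]
```

View pics/w4.png

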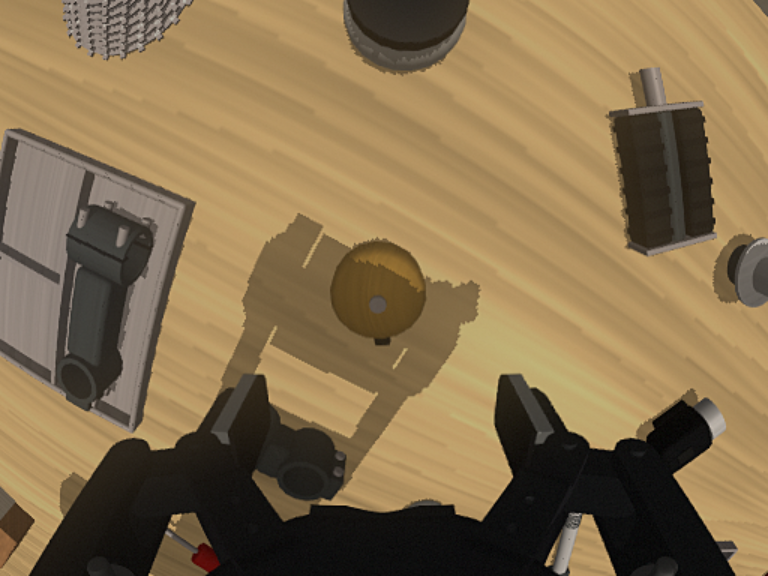

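Bell at (378,288), centred between the fingers, lever (382,341) pointing toward the gripper as planned; neighbours are clear. Descending.

send_rows([
  [0.05,0,0.9,0,0,0,80],
  [0.05,0,1.7,0,0,0,80],
  [0.05,0,2.15,0,0.06,0,80],
  [0.05,0,2.3,0,0.06,0,80],
  [0.05,0,2.3,0,0.06,0,45],
], grip_force=40)

```text
time_s: 8.78
position: [0.6503, 0.1398, 0.0121]
tool_rot: [[0.866, 0.5, 0.002], [0.5, -0.866, 0.003], [0.003, -0.001, -1.0]]
ft_force: [0.2, -0.7, 0.4]
grip_width: 0.0637
```

send_rows([
  [0,0,0,0,0,0,40],
  [0,0,0,0,0,0,40],
  [0,0,0,0,0,0,40],
])

```text
time_s: 9.15
position: [0.6512, 0.1393, 0.0133]
tool_rot: [[0.866, 0.5, 0.005], [0.5, -0.866, 0.003], [0.006, -0.0, -1.0]]
ft_force: [-0.8, 2.1, 7.0]
grip_width: 0.0521
```

```bash
python3 p.py .65 .1385 .010 30
```

```text
t 9.15 pos [0.6512 0.1393 0.0133] yaw 30.0 q1,q6 [ 2. 62.] F [-0.8  2.1  7. ] w 0.0521
shift [-0.029  0.003  0.067] turn [-0.   -0.04 -0.  ]
```

send_rows([
  [0,0,-0.2,0,0,0,40],
  [0,0,-0.8,0,0,0,40],
  [0,0,-1.8,0,0,0,40],
  [0,0,-2.8,0,0,0,40],
  [0,0,-3.0,0,0,0,40],
])

```text
time_s: 9.78
position: [0.6513, 0.1386, 0.1663]
tool_rot: [[0.866, 0.499, 0.009], [0.499, -0.866, 0.003], [0.009, 0.002, -1.0]]
ft_force: [0.8, 0.5, -1.1]
grip_width: 0.0525
```

```bash
python3 w.py w5; python3 p.py .5776 .3843 .16 55.3
```

```text
t 9.82 pos [0.6509 0.1386 0.1652] yaw 30.0 q1,q6 [ 2. 62.] F [ 0.3 -0.4  0.1] w 0.0521
shift [ 1.183 -4.99   0.107] turn [ 0.02 -0.05 -3.17]
```

View pics/w5.png

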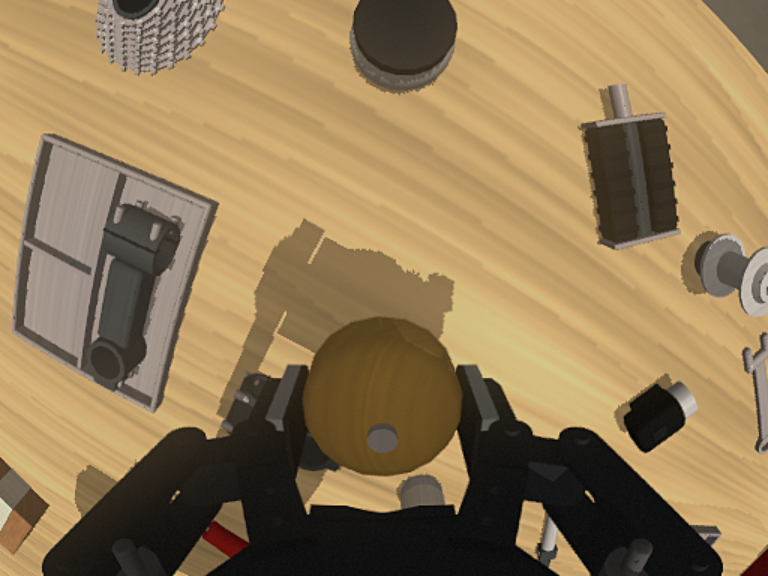

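Bell is held centrally between the pads. To the tray's far small compartment.

send_rows([
  [0.2,-0.9,0,0,0,-0.6,40],
  [0.45,-1.9,0,0,0,-1.3,40],
  [0.7,-2.9,0,0,0,-2.0,40],
  [0.95,-4.0,0,0,0,-2.7,40],
  [1.18,-4.9,0,0,0,-3.17,40],
])

```text
time_s: 10.45
position: [0.5774, 0.382, 0.1604]
tool_rot: [[0.566, 0.824, -0.001], [0.824, -0.566, 0.001], [0.0, -0.002, -1.0]]
ft_force: [0.2, -0.5, -1.4]
grip_width: 0.0526
```

send_rows([
  [0,0,0,0,0,0,40],
])

```text
time_s: 10.58
position: [0.5768, 0.3831, 0.1602]
tool_rot: [[0.565, 0.825, -0.001], [0.825, -0.565, 0.002], [0.001, -0.002, -1.0]]
ft_force: [0.3, -1.1, -0.6]
grip_width: 0.0526
```

```bash
python3 p.py .5776 .3843 .05 55.3
```

```text
t 10.57 pos [0.5768 0.3831 0.1602] yaw 55.6 q1,q6 [24. 58.] F [ 0.3 -1.1 -0.6] w 0.0526
shift [0.028 0.003 2.204] turn [-0.01 -0.    0.04]
```

send_rows([
  [0.03,0,0.8,0,0,0,40],
  [0.03,0,1.7,0,0,0,40],
  [0.03,0,2.2,0,0,0,40],
  [0.03,0,2.2,0,0,0,40],
])

```text
time_s: 11.08
position: [0.579, 0.3802, 0.0492]
tool_rot: [[0.57, 0.822, -0.004], [0.822, -0.57, -0.0], [-0.002, -0.003, -1.0]]
ft_force: [-0.3, -0.6, 0.7]
grip_width: 0.0521
```

```bash
python3 w.py w6; python3 p.py .5776 .3843 .016 55.3
```

```text
t 11.12 pos [0.58   0.3808 0.0514] yaw 55.3 q1,q6 [24. 58.] F [ 0.1 -0.1  0.2] w 0.0523
shift [ 0.029 -0.078  0.709] turn [-0.01 -0.01 -0.01]
```

View pics/w6.png

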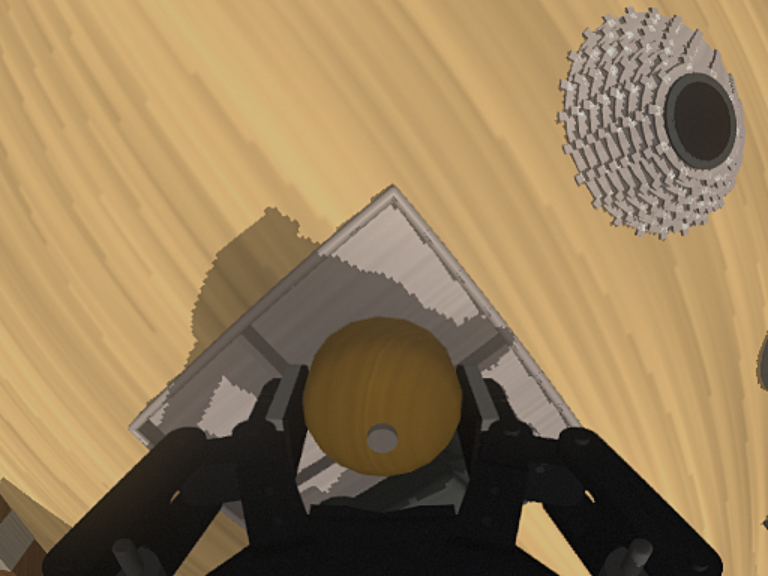

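send_rows([
  [0,0,0,0,0,0,40],
  [0,0,0,0,0,0,40],
])

```text
time_s: 11.38
position: [0.5805, 0.3819, 0.0536]
tool_rot: [[0.569, 0.822, 0.004], [0.822, -0.569, 0.003], [0.005, 0.001, -1.0]]
ft_force: [0.4, -0.0, -0.9]
grip_width: 0.0522
```

```bash
python3 p.py .5776 .3843 .016 55.3
```

```text
t 11.38 pos [0.5805 0.3819 0.0536] yaw 55.3 q1,q6 [24. 58.] F [ 0.4 -0.  -0.9] w 0.0522
shift [ 0.003 -0.076  0.752] turn [ 0.01 -0.04  0.  ]
```

send_rows([
  [0,-0.08,0.3,0,0,0,40],
  [0,-0.08,0.55,0,-0.04,0,40],
  [0,-0.08,0.7,0,-0.04,0,40],
  [0,-0.08,0.74,0,-0.04,0,40],
  [0,-0.08,0.74,0,-0.04,0,40],
])

```text
time_s: 12.0
position: [0.5764, 0.3841, 0.0164]
tool_rot: [[0.569, 0.823, -0.002], [0.823, -0.569, -0.002], [-0.003, -0.0, -1.0]]
ft_force: [-6.3, -3.1, 11.7]
grip_width: 0.0521
```

```bash
python3 p.py .5776 .3843 .016 55.3
```

```text
t 12.0 pos [0.5764 0.3841 0.0164] yaw 55.3 q1,q6 [24. 59.] F [-6.3 -3.1 11.7] w 0.0521
shift [0.017 0.018 0.007] turn [-0.    0.02  0.  ]
```

send_rows([
  [0,0,-0.01,0,0,0,58],
  [0,0,-0.02,0,0,0,58],
  [0,0,-0.02,0,0,0,58],
])

```text
time_s: 12.38
position: [0.5769, 0.3842, 0.016]
tool_rot: [[0.569, 0.822, -0.001], [0.822, -0.569, -0.002], [-0.002, 0.0, -1.0]]
ft_force: [-0.1, 0.2, 0.0]
grip_width: 0.0579
```

send_rows([
  [0,0,-0.2,0,0,0,60],
  [0,0,-0.8,0,0,0,68],
  [0,0,-1.8,0,0,0,75],
  [0,0,-2.7,0,0,0,75],
  [0,0,-2.7,0,0,0,75],
])

```text
time_s: 13.0
position: [0.5783, 0.3852, 0.1565]
tool_rot: [[0.569, 0.822, 0.007], [0.822, -0.569, 0.002], [0.005, 0.005, -1.0]]
ft_force: [0.6, -0.3, -0.7]
grip_width: 0.0753
```

```bash
python3 w.py w7; python3 p.py .6675 -.1377 .15 -24.5
```

```text
t 13.05 pos [0.5774 0.3848 0.1535] yaw 55.3 q1,q6 [24. 59.] F [ 0.6 -0.4 -0.4] w 0.0746
shift [-7.569  7.425  0.08 ] turn [ 0.01 -0.02  9.98]
```

View pics/w7.png

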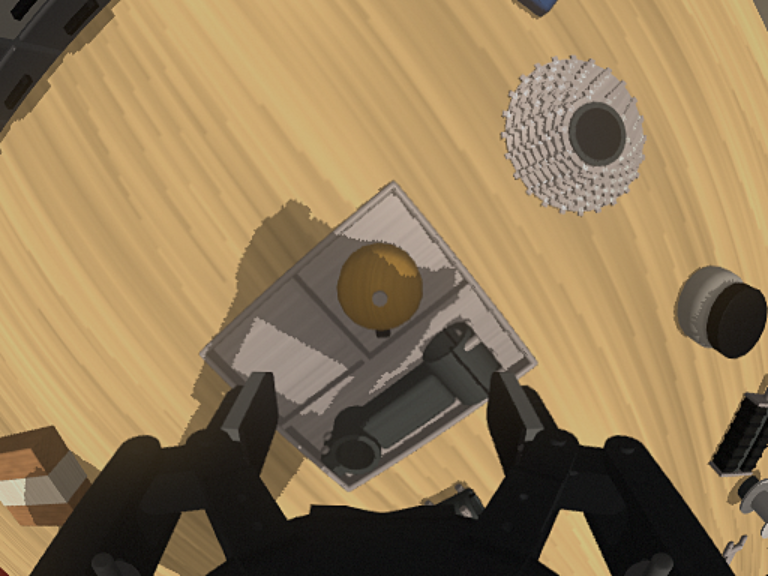

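Bell (380,290) stands in its compartment, lever toward the inner corner. Next the light.

send_rows([
  [-0.8,0.8,0,0,0,1.1,75],
  [-1.6,1.6,0,0,0,2.3,75],
  [-2.4,2.4,0,0,0,3.5,75],
  [-3.2,3.2,0,0,0,4.7,75],
  [-4.0,3.9,0,0,0,5.9,75],
])

```text
time_s: 13.68
position: [0.6232, 0.1071, 0.1506]
tool_rot: [[0.991, 0.136, -0.003], [0.136, -0.991, -0.002], [-0.004, 0.002, -1.0]]
ft_force: [0.8, 0.5, -0.7]
grip_width: 0.0747
```

```bash
python3 p.py .6675 -.1377 .15 -24.5
```

```text
t 13.68 pos [0.6232 0.1071 0.1506] yaw 7.8 q1,q6 [-1. 81.] F [ 0.8  0.5 -0.7] w 0.0747
shift [0.214 4.971 0.02 ] turn [0.02 0.02 4.04]
```

send_rows([
  [0.05,1.1,0,0,0,1.1,70],
  [0.1,2.2,0,0,0,2.2,70],
  [0.15,3.3,0,0,0,3.2,70],
  [0.2,4.3,0,0,0,4.0,70],
  [0.21,4.9,0.2,0,0,4.04,70],
])

```text
time_s: 14.3
position: [0.6685, -0.1346, 0.1413]
tool_rot: [[0.911, -0.413, -0.002], [-0.413, -0.911, -0.002], [-0.001, 0.003, -1.0]]
ft_force: [0.3, 0.8, 0.0]
grip_width: 0.0698
```

send_rows([
  [0,0,0,0,0,0,70],
])

```text
time_s: 14.42
position: [0.6677, -0.1339, 0.1398]
tool_rot: [[0.911, -0.412, -0.005], [-0.412, -0.911, -0.001], [-0.004, 0.003, -1.0]]
ft_force: [-0.2, 0.3, 0.6]
grip_width: 0.0703
```

```bash
python3 w.py w8; python3 p.py .6675 -.1377 .010 -24.5
```

```text
t 14.47 pos [ 0.6679 -0.1323  0.1407] yaw -24.3 q1,q6 [-21.  93.] F [-0.4  0.2 -0.6] w 0.07
shift [0.044 0.095 2.614] turn [0.02 0.02 0.03]
```

View pics/w8.png

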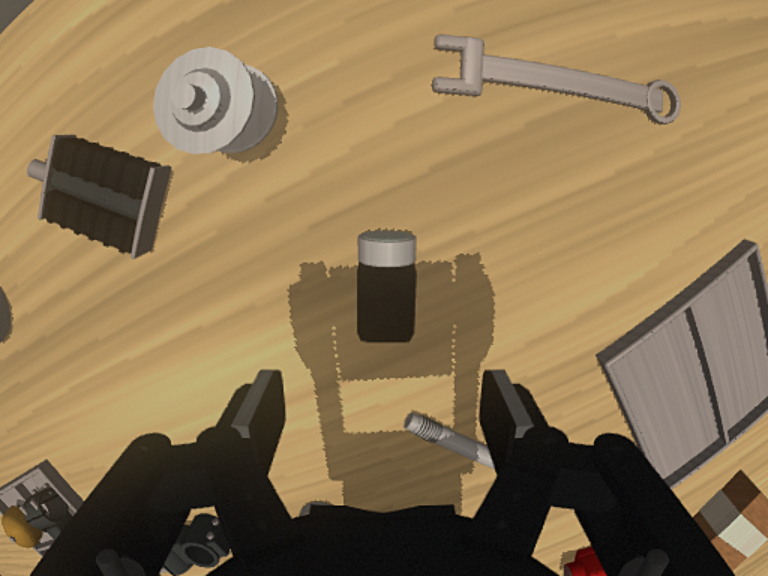

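Black light with silver ring at (386,285), aligned with tool; axle tip well behind. Descending.

send_rows([
  [0.04,0.08,0.9,0,0,0,70],
  [0.04,0.08,1.8,0,0,0,70],
  [0.04,0.08,2.4,0,0,0,65],
  [0.04,0.08,2.6,0,0,0,60],
  [0.04,0.08,2.6,0,0,0,30],
], grip_force=40)

```text
time_s: 15.1
position: [0.6688, -0.1359, 0.0126]
tool_rot: [[0.913, -0.409, -0.001], [-0.409, -0.913, -0.002], [-0.0, 0.002, -1.0]]
ft_force: [-0.6, -0.7, 0.6]
grip_width: 0.043
```

send_rows([
  [0,0,0,0,0,0,20],
  [0,0,0,0,0,0,20],
  [0,0,0,0,0,0,20],
])

```text
time_s: 15.48
position: [0.6692, -0.1368, 0.0137]
tool_rot: [[0.912, -0.41, 0.001], [-0.41, -0.912, -0.003], [0.002, 0.002, -1.0]]
ft_force: [-0.8, 1.0, 6.9]
grip_width: 0.033
```

```bash
python3 p.py .6675 -.1377 .010 -24.5
```

```text
t 15.47 pos [ 0.6692 -0.1368  0.0137] yaw -24.2 q1,q6 [-21.  93.] F [-0.8  1.   6.9] w 0.033
shift [-0.024  0.031  0.074] turn [ 0.01 -0.01  0.04]
```

send_rows([
  [0,0,-0.2,0,0,0,20],
  [0,0,-0.8,0,0,0,20],
  [0,0,-1.8,0,0,0,20],
  [0,0,-2.8,0,0,0,20],
  [0,0,-3.3,0,0,0,20],
])

```text
time_s: 16.1
position: [0.6692, -0.1366, 0.1811]
tool_rot: [[0.912, -0.41, 0.003], [-0.41, -0.912, -0.004], [0.004, 0.002, -1.0]]
ft_force: [0.0, -0.4, -1.9]
grip_width: 0.0335
```

```bash
python3 w.py w9; python3 p.py .486 .3758 .18 5.3
```

```text
t 16.15 pos [ 0.6699 -0.1369  0.1836] yaw -24.2 q1,q6 [-21.  93.] F [ 0.3 -0.4  3.2] w 0.0333
shift [-7.558e+00 -7.846e+00 -4.000e-03] turn [ 0.03 -0.05 -3.69]
```

View pics/w9.png

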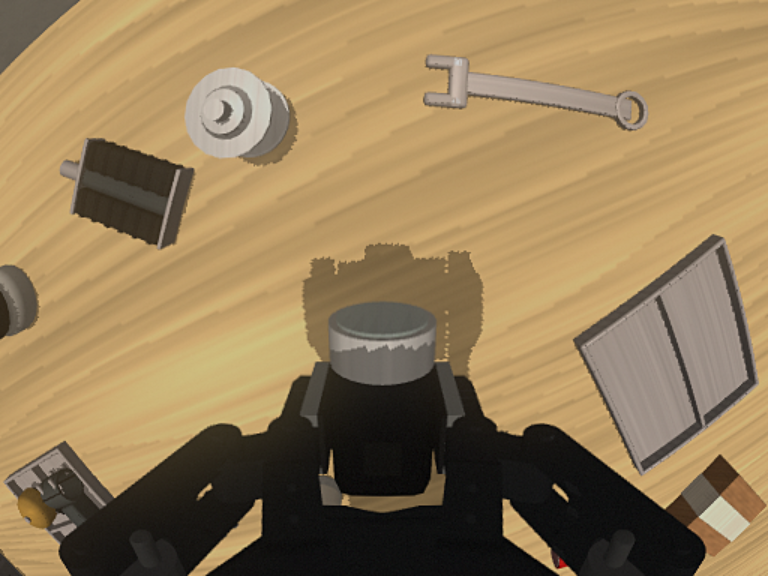

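send_rows([
  [-0.7,-0.7,0,0,0,-0.4,20],
  [-1.5,-1.55,0,0,0,-0.8,20],
  [-2.3,-2.4,0,0,0,-1.2,20],
  [-3.1,-3.2,0,0,0,-1.6,20],
  [-3.9,-4.05,0,0,0,-2.0,20],
])

```text
time_s: 16.77
position: [0.5727, 0.1297, 0.1764]
tool_rot: [[0.99, -0.141, -0.002], [-0.141, -0.99, -0.002], [-0.002, 0.002, -1.0]]
ft_force: [0.3, 1.0, -0.5]
grip_width: 0.0335
```

```bash
python3 p.py .486 .3758 .18 5.3
```

```text
t 16.77 pos [0.5727 0.1297 0.1764] yaw -8.1 q1,q6 [ 1. 99.] F [ 0.3  1.  -0.5] w 0.0335
shift [-2.412 -4.628 -0.08 ] turn [ 0.02  0.01 -1.68]
```

send_rows([
  [-0.6,-1.1,0,0,0,-0.4,20],
  [-1.2,-2.2,0,0,0,-0.8,20],
  [-1.7,-3.3,0,0,0,-1.2,20],
  [-2.2,-4.2,0,0,0,-1.6,20],
  [-2.4,-4.6,0,0,0,-1.68,20],
])

```text
time_s: 17.4
position: [0.4863, 0.375, 0.1759]
tool_rot: [[0.996, 0.095, -0.002], [0.095, -0.996, -0.003], [-0.002, 0.002, -1.0]]
ft_force: [0.7, -1.3, -0.1]
grip_width: 0.0337
```

send_rows([
  [0,0,0,0,0,0,20],
])

```text
time_s: 17.52
position: [0.4874, 0.3736, 0.1759]
tool_rot: [[0.996, 0.093, -0.002], [0.093, -0.996, -0.003], [-0.002, 0.002, -1.0]]
ft_force: [0.2, -0.0, -0.3]
grip_width: 0.0331
```

```bash
python3 p.py .486 .3758 .05 5.3
```

```text
t 17.52 pos [0.4874 0.3736 0.1759] yaw 5.3 q1,q6 [ 26. 111.] F [ 0.2 -0.  -0.3] w 0.0331
shift [-0.019 -0.053  2.519] turn [0.02 0.01 0.  ]
```

send_rows([
  [0,-0.04,0.9,0,0,0,20],
  [0,-0.04,1.8,0,0,0,20],
  [0,-0.04,2.4,0,0,0,20],
  [0,-0.04,2.5,0,0,0,20],
  [0,-0.04,2.5,0,0,0,20],
])

```text
time_s: 18.15
position: [0.4885, 0.3741, 0.0522]
tool_rot: [[0.996, 0.09, -0.0], [0.09, -0.996, -0.002], [-0.0, 0.002, -1.0]]
ft_force: [0.5, -1.2, -1.3]
grip_width: 0.0332
```

```bash
python3 w.py w10; python3 p.py .486 .3758 .0165 5.3
```

```text
t 18.2 pos [0.4886 0.3744 0.0528] yaw 5.2 q1,q6 [ 26. 111.] F [-0.3  0.4 -0.9] w 0.0334
shift [-0.05  -0.033  0.726] turn [ 0.01 -0.01 -0.01]
```

View pics/w10.png

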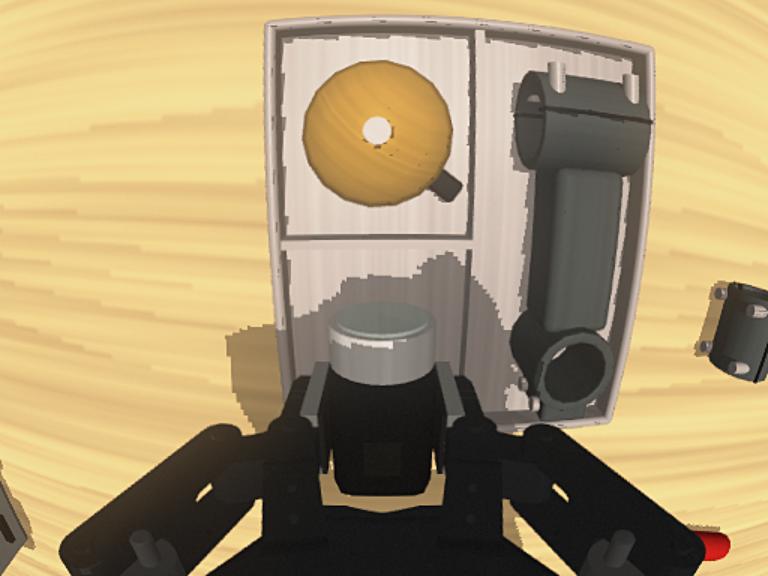

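Light hangs over the near small compartment; bell (378,130) and long stem (575,230) sit properly in theirs. Lowering.

send_rows([
  [-0.05,-0.03,0.35,0,0,0,20],
  [-0.05,-0.03,0.6,0,0,0,20],
  [-0.05,-0.03,0.7,0,0,0,20],
  [-0.05,-0.03,0.72,0,0,0,20],
  [-0.05,-0.03,0.72,0,0,0,20],
])

```text
time_s: 18.82
position: [0.4852, 0.3759, 0.0167]
tool_rot: [[0.996, 0.092, -0.0], [0.092, -0.996, -0.002], [-0.0, 0.002, -1.0]]
ft_force: [-3.3, -2.8, 5.9]
grip_width: 0.0334
```

```bash
python3 p.py .486 .3758 .0165 5.3
```

```text
t 18.82 pos [0.4852 0.3759 0.0167] yaw 5.3 q1,q6 [ 27. 112.] F [-3.3 -2.8  5.9] w 0.0334
shift [0.016 0.004 0.005] turn [ 0.01  0.   -0.01]
```

Contact at the expected height. Release and go to the short stem.

send_rows([
  [0,0,0,0,0,0,44],
  [0,0,0,0,0,0,44],
  [0,0,0,0,0,0,44],
])

```text
time_s: 19.2
position: [0.485, 0.376, 0.0154]
tool_rot: [[0.996, 0.091, -0.001], [0.091, -0.996, -0.002], [-0.001, 0.002, -1.0]]
ft_force: [0.1, 0.3, -0.7]
grip_width: 0.0439
```

send_rows([
  [0,0,-0.3,0,0,0,46],
  [0,0,-1.0,0,0,0,60],
  [0,0,-2.0,0,0,0,70],
  [0,0,-2.6,0,0,0,70],
  [0,0,-2.6,0,0,0,70],
])

```text
time_s: 19.82
position: [0.4859, 0.3767, 0.1489]
tool_rot: [[0.996, 0.092, 0.004], [0.092, -0.996, 0.001], [0.004, -0.0, -1.0]]
ft_force: [0.2, 0.2, -0.3]
grip_width: 0.0701
```

```bash
python3 w.py w11; python3 - <<'E'
from h import *
im,d=vision.get_image("top");cv2.imwrite("pics/t1.png",cv2.resize(im[110:250,50:240,::-1],None,fx=4.2,fy=4.2,interpolation=cv2.INTER_CUBIC))
E
python3 p.py .5105 .115 .14 91
```

```text
t 19.93 pos [0.4848 0.3761 0.1454] yaw 5.2 q1,q6 [ 27. 112.] F [-0.   0.4 -0.8] w 0.0701
shift [0.035 5.246 0.118] turn [  0.     0.02 -10.72]
```

View pics/w11.png

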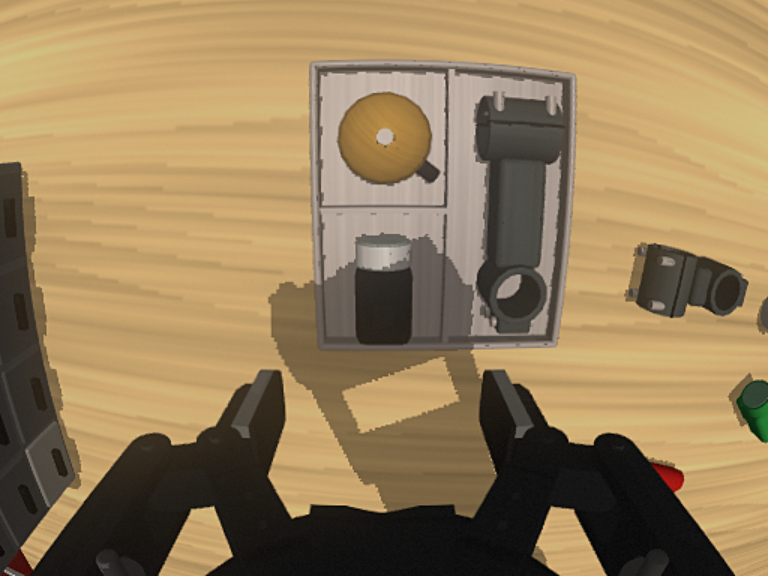

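View pics/t1.png

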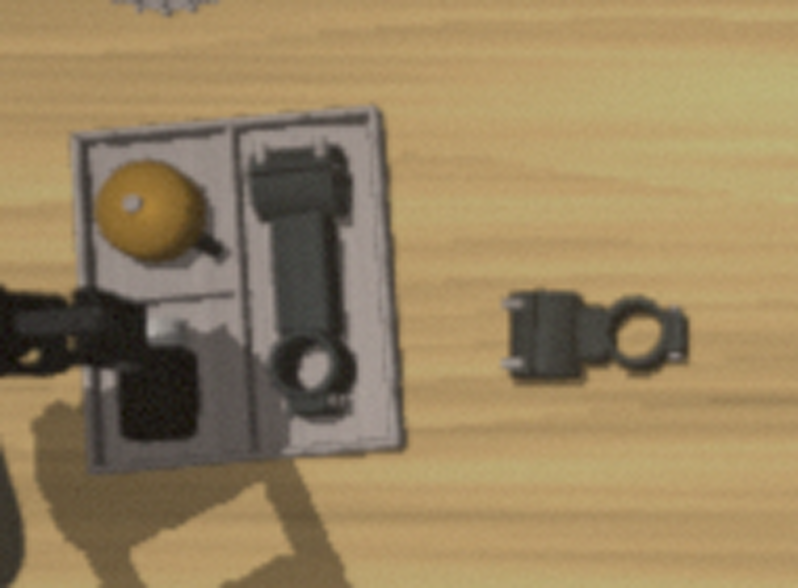

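All three city parts sit in their compartments: bell (385,138), light (384,290), long stem (520,215). Now the short stem.

send_rows([
  [0,0.6,0,0,0,-1.2,70],
  [0,1.2,0,0,0,-2.5,70],
  [0,1.8,0,0,0,-3.8,70],
  [0,2.4,0,0,0,-5.1,70],
  [0,3.0,0,0,0,-6.4,70],
])

```text
time_s: 20.55
position: [0.4982, 0.2257, 0.1445]
tool_rot: [[0.548, 0.837, -0.004], [0.837, -0.548, -0.003], [-0.004, -0.002, -1.0]]
ft_force: [1.2, 0.5, 0.4]
grip_width: 0.0702
```

```bash
python3 p.py .5105 .115 .14 91
```

```text
t 20.55 pos [0.4982 0.2257 0.1445] yaw 56.8 q1,q6 [12. 45.] F [1.2 0.5 0.4] w 0.0702
shift [-1.718  1.419  0.094] turn [-0.02  0.03 -4.28]
```

send_rows([
  [-0.5,0.4,0,0,0,-1.2,70],
  [-1.0,0.8,0,0,0,-2.4,70],
  [-1.5,1.2,0,0,0,-3.6,70],
  [-1.7,1.4,0,0,0,-4.28,70],
  [-1.7,1.4,0,0,0,-4.28,70],
])

```text
time_s: 21.18
position: [0.5098, 0.1166, 0.1449]
tool_rot: [[-0.009, 1.0, -0.003], [1.0, 0.009, -0.002], [-0.002, -0.003, -1.0]]
ft_force: [0.6, -0.1, 0.0]
grip_width: 0.0702
```

send_rows([
  [0,0,0,0,0,0,70],
])

```text
time_s: 21.3
position: [0.5097, 0.1178, 0.1454]
tool_rot: [[-0.01, 1.0, -0.002], [1.0, 0.01, -0.002], [-0.002, -0.003, -1.0]]
ft_force: [-0.3, 0.0, -0.8]
grip_width: 0.0701
```

```bash
python3 w.py w12; python3 p.py .5105 .115 .008 91
```

```text
t 21.35 pos [0.5098 0.118  0.1455] yaw 90.6 q1,q6 [ 0. -0.] F [-1.2  0.  -0.5] w 0.0701
shift [-0.054  0.02   2.75 ] turn [-0.02  0.01 -0.04]
```

View pics/w12.png

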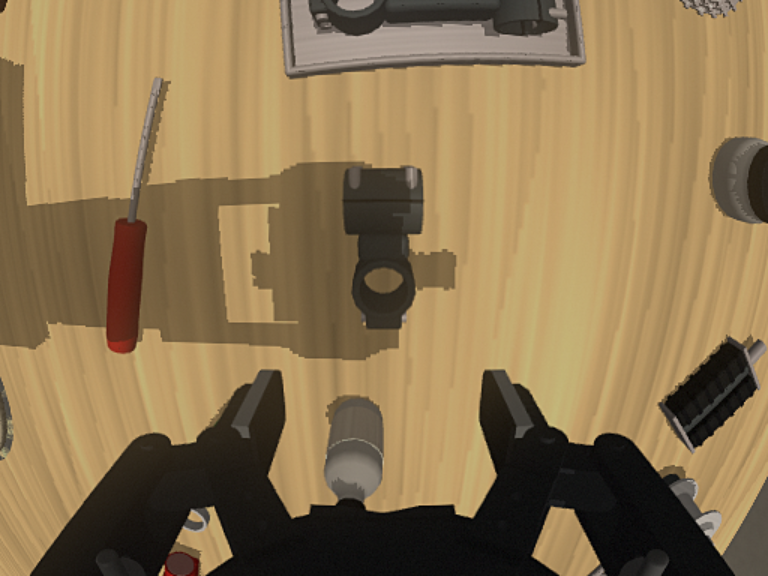

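Collar at (384,285) on the tool axis; bottle (355,445) stays clear behind. Descending.

send_rows([
  [-0.05,0.02,0.9,0,0,0,70],
  [-0.05,0.02,1.8,0,0,0,70],
  [-0.05,0.02,2.5,0,0,0,65],
  [-0.05,0.02,2.74,0,0,0,60],
  [-0.05,0.02,2.74,0,0,0,35],
], grip_force=60)

```text
time_s: 21.98
position: [0.511, 0.1149, 0.009]
tool_rot: [[-0.012, 1.0, -0.002], [1.0, 0.012, -0.002], [-0.002, -0.002, -1.0]]
ft_force: [1.1, 0.7, 0.0]
grip_width: 0.043
```

send_rows([
  [0,0,0,0,0,0,25],
  [0,0,0,0,0,0,25],
  [0,0,0,0,0,0,25],
])

```text
time_s: 22.35
position: [0.5115, 0.1146, 0.0099]
tool_rot: [[-0.012, 1.0, 0.001], [1.0, 0.012, -0.002], [-0.002, 0.001, -1.0]]
ft_force: [-0.7, 0.2, 5.6]
grip_width: 0.0353
```

```bash
python3 p.py .5105 .115 .008 91
```

```text
t 22.35 pos [0.5115 0.1146 0.0099] yaw 90.7 q1,q6 [-0. -1.] F [-0.7  0.2  5.6] w 0.0353
shift [ 0.008 -0.02   0.038] turn [ 0.01  0.01 -0.04]
```

send_rows([
  [0,0,-0.2,0,0,0,25],
  [0,0,-0.8,0,0,0,25],
  [0,0,-1.8,0,0,0,25],
  [0,0,-2.8,0,0,0,25],
  [0,0,-3.8,0,0,0,25],
])

```text
time_s: 22.98
position: [0.5107, 0.1149, 0.2011]
tool_rot: [[-0.012, 1.0, -0.001], [1.0, 0.012, -0.002], [-0.002, -0.001, -1.0]]
ft_force: [0.1, 0.7, -1.4]
grip_width: 0.0355
```

```bash
python3 w.py w13; python3 p.py .5105 .115 .2 91
```

```text
t 23.02 pos [0.5131 0.115  0.2077] yaw 90.7 q1,q6 [-0. -1.] F [2.6 0.7 6.1] w 0.0354
shift [ 0.001 -0.053  0.154] turn [ 0.07  0.02 -0.04]
```

View pics/w13.png

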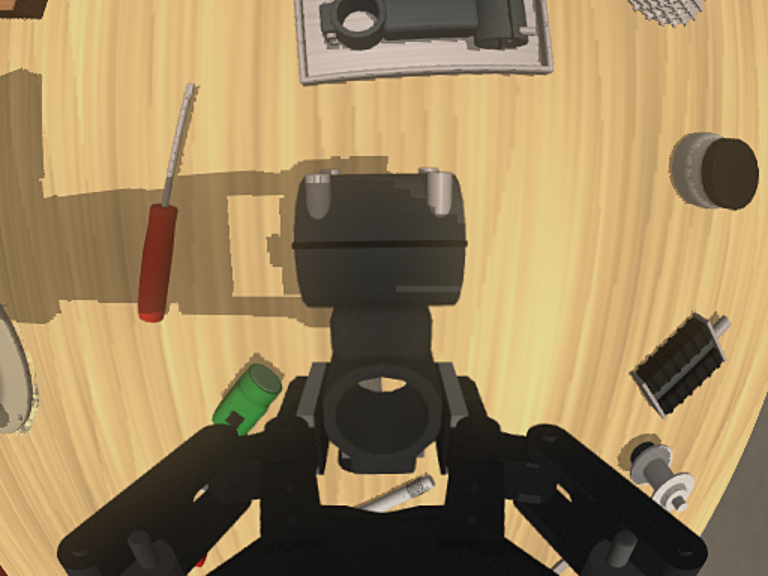

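```bash
python3 p.py .4367 -.3245 .2 11
```

```text
t 23.02 pos [0.5131 0.115  0.2077] yaw 90.7 q1,q6 [-0. -1.] F [2.6 0.7 6.1] w 0.0354
shift [-8.771 -1.636  0.159] turn [ 0.07 -0.04  9.96]
```

send_rows([
  [-0.7,-0.15,0,0,0,1.0,25],
  [-1.6,-0.3,0,0,0,2.1,25],
  [-2.6,-0.5,0,0,0,3.2,25],
  [-3.6,-0.65,0,0,0,4.3,25],
  [-4.6,-0.85,0,0,0,5.4,25],
])

```text
time_s: 23.65
position: [0.4708, -0.117, 0.1998]
tool_rot: [[0.679, 0.734, -0.001], [0.734, -0.679, -0.002], [-0.002, 0.001, -1.0]]
ft_force: [0.4, -0.2, -1.2]
grip_width: 0.0356
```

```bash
python3 p.py .4367 -.3245 .2 11
```

```text
t 23.65 pos [ 0.4708 -0.117   0.1998] yaw 47.2 q1,q6 [-28.  15.] F [ 0.4 -0.2 -1.2] w 0.0356
shift [-3.508  2.318  0.005] turn [0.01 0.01 4.53]
```

send_rows([
  [-0.9,0.6,0,0,0,1.1,25],
  [-1.8,1.2,0,0,0,2.2,25],
  [-2.6,1.7,0,0,0,3.3,25],
  [-3.3,2.2,0,0,0,4.3,25],
  [-3.5,2.32,0,0,0,4.53,25],
])

```text
time_s: 24.28
position: [0.4379, -0.3249, 0.1998]
tool_rot: [[0.982, 0.191, -0.002], [0.191, -0.982, -0.002], [-0.002, 0.002, -1.0]]
ft_force: [0.4, 1.3, -2.5]
grip_width: 0.0354
```

send_rows([
  [0,0,0,0,0,0,25],
])

```text
time_s: 24.4
position: [0.4384, -0.3228, 0.1998]
tool_rot: [[0.981, 0.195, -0.002], [0.195, -0.981, -0.001], [-0.002, 0.001, -1.0]]
ft_force: [0.0, 0.5, -2.2]
grip_width: 0.035
```

```bash
python3 p.py .4367 -.3245 .055 11
```

```text
t 24.4 pos [ 0.4384 -0.3228  0.1998] yaw 11.3 q1,q6 [-49.  30.] F [ 0.   0.5 -2.2] w 0.035
shift [-0.036  0.023  2.896] turn [0.01 0.01 0.03]
```

send_rows([
  [-0.02,0.02,0.8,0,0,0.03,25],
  [-0.02,0.02,1.8,0,0,0.03,25],
  [-0.02,0.02,2.6,0,0,0.03,25],
  [-0.02,0.02,2.9,0,0,0.03,25],
  [-0.02,0.02,2.9,0,0,0.03,25],
])

```text
time_s: 25.02
position: [0.4381, -0.3238, 0.0552]
tool_rot: [[0.981, 0.192, -0.002], [0.192, -0.981, -0.002], [-0.002, 0.001, -1.0]]
ft_force: [0.3, -0.3, -1.3]
grip_width: 0.0356
```

```bash
python3 w.py w14; python3 p.py .4367 -.3245 .0128 11
```

```text
t 25.07 pos [ 0.4384 -0.3244  0.0561] yaw 11.1 q1,q6 [-49.  30.] F [-0.2  0.9 -0.8] w 0.0351
shift [-0.033 -0.007  0.866] turn [0.02 0.01 0.01]
```

View pics/w14.png

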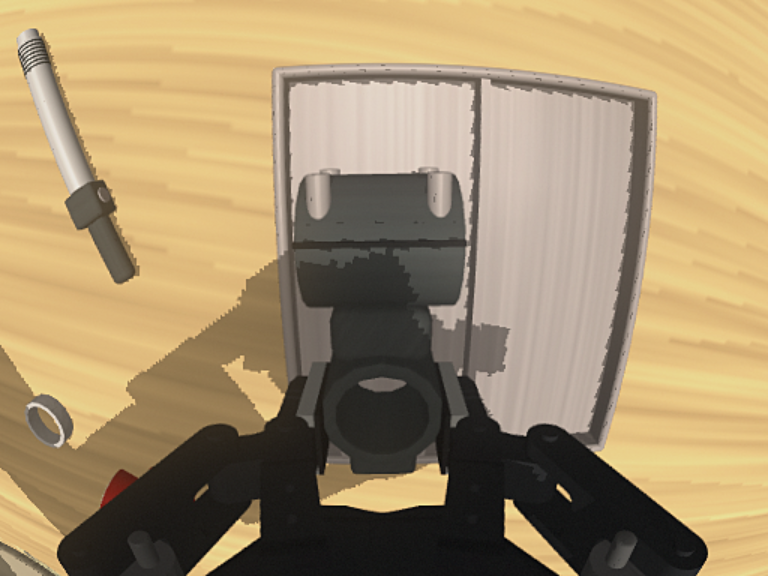

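Short stem hangs level over the left compartment (290–470 px). Lowering.

send_rows([
  [-0.02,0,0.4,0,0,0,25],
  [-0.02,0,0.7,0,0,0,25],
  [-0.02,0,0.84,0,0,0,25],
  [-0.02,0,0.86,0,0,0,25],
  [-0.02,0,0.86,0,0,0,25],
])

```text
time_s: 25.7
position: [0.4369, -0.3248, 0.0129]
tool_rot: [[0.982, 0.191, -0.001], [0.191, -0.982, -0.003], [-0.001, 0.003, -1.0]]
ft_force: [-3.0, 2.6, 5.4]
grip_width: 0.0352
```

```bash
python3 p.py .4367 -.3245 .0128 11
```

```text
t 25.7 pos [ 0.4369 -0.3248  0.0129] yaw 11.0 q1,q6 [-49.  30.] F [-3.   2.6  5.4] w 0.0352
shift [-0.003 -0.007  0.001] turn [0.02 0.01 0.  ]
```

send_rows([
  [0,0,0,0,0,0,44],
  [0,0,0,0,0,0,44],
  [0,0,0,0,0,0,44],
])

```text
time_s: 26.08
position: [0.4368, -0.3248, 0.0119]
tool_rot: [[0.982, 0.191, -0.001], [0.191, -0.982, -0.002], [-0.001, 0.002, -1.0]]
ft_force: [0.0, -0.1, -0.3]
grip_width: 0.044
```

send_rows([
  [0,0,-0.2,0,0,0,44],
  [0,0,-1.0,0,0,0,45],
  [0,0,-2.0,0,0,0,55],
  [0,0,-2.6,0,0,0,55],
  [0,0,-2.6,0,0,0,55],
])

```text
time_s: 26.7
position: [0.4375, -0.3251, 0.1447]
tool_rot: [[0.982, 0.191, 0.002], [0.191, -0.982, -0.006], [0.001, 0.006, -1.0]]
ft_force: [-1.1, 1.6, -1.0]
grip_width: 0.055
```

```bash
python3 w.py w15; python3 p.py .507 -.1465 .13 35.5
```

```text
t 26.75 pos [ 0.437  -0.3245  0.1429] yaw 11.0 q1,q6 [-49.  30.] F [ 0.2 -0.  -0.7] w 0.055
shift [ 2.054 -3.228  0.245] turn [ 0.02  0.01 -3.06]
```

View pics/w15.png

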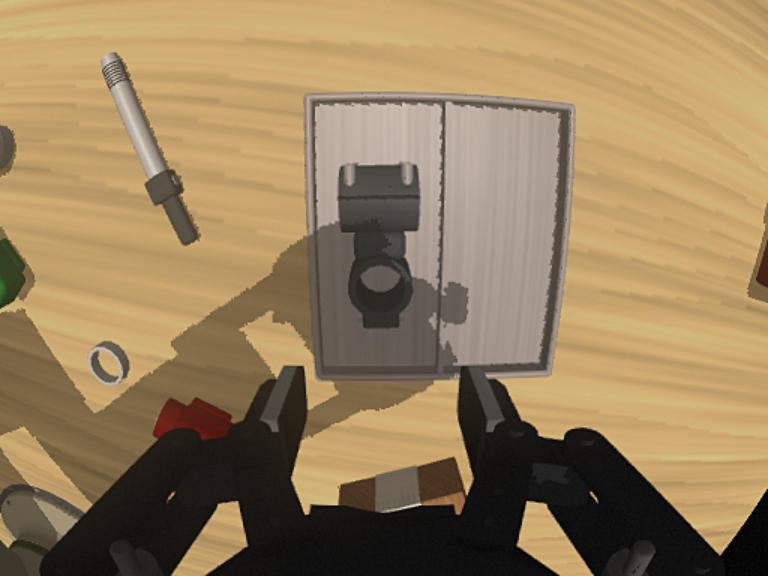

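Short stem (378,245) sits in the left compartment. Now the axle.

send_rows([
  [0.6,-0.9,0,0,0,-0.9,50],
  [1.2,-1.8,0,0,0,-1.8,50],
  [1.8,-2.7,0,0,0,-2.7,50],
  [2.05,-3.23,0.1,0,0,-3.06,50],
  [2.05,-3.23,0.25,0,0,-3.06,50],
])

```text
time_s: 27.38
position: [0.5065, -0.1445, 0.1278]
tool_rot: [[0.813, 0.583, -0.003], [0.583, -0.813, -0.001], [-0.003, -0.001, -1.0]]
ft_force: [-0.0, -0.0, 0.3]
grip_width: 0.0498
```

send_rows([
  [0,0,0,0,0,0,50],
])

```text
time_s: 27.5
position: [0.506, -0.1468, 0.1278]
tool_rot: [[0.815, 0.58, -0.004], [0.58, -0.815, -0.001], [-0.003, -0.001, -1.0]]
ft_force: [0.4, 0.7, 0.3]
grip_width: 0.0497
```

```bash
python3 w.py w16; python3 p.py .507 -.1465 .002 35.5
```

```text
t 27.55 pos [ 0.5062 -0.1472  0.1282] yaw 35.4 q1,q6 [-29.  26.] F [ 0.5 -0.1 -0.2] w 0.0501
shift [ 2.900e-02 -2.000e-03  2.525e+00] turn [-0.    0.02 -0.01]
```

View pics/w16.png

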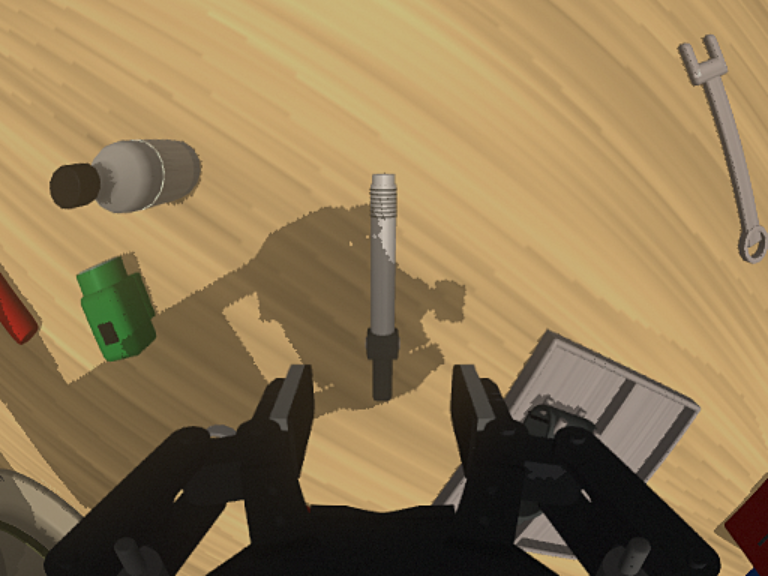

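Axle rod (383,260) is on the tool axis, lever toward gripper; descending to 3 mm.

send_rows([
  [0.03,0,0.9,0,0,0,48],
  [0.03,0,1.7,0,0,0,45],
  [0.03,0,2.2,0,0,0,45],
  [0.03,0,2.45,0,0,0,42],
  [0.03,0,2.5,0,0,0,40],
], grip_force=50)

```text
time_s: 28.18
position: [0.5077, -0.1464, 0.0038]
tool_rot: [[0.815, 0.58, -0.001], [0.58, -0.815, -0.002], [-0.002, 0.001, -1.0]]
ft_force: [-0.0, -0.2, 0.3]
grip_width: 0.0401
```

```bash
python3 p.py .507 -.1465 .003 35.5
```

```text
t 28.18 pos [ 0.5077 -0.1464  0.0038] yaw 35.4 q1,q6 [-29.  26.] F [-0.  -0.2  0.3] w 0.0401
shift [-0.012 -0.006  0.016] turn [ 0.01  0.02 -0.01]
```

send_rows([
  [0,0,0,0,0,0,20],
  [0,0,0,0,0,0,8],
  [0,0,0,0,0,0,8],
  [0,0,0,0,0,0,8],
  [0,0,0,0,0,0,8],
])

```text
time_s: 28.8
position: [0.5082, -0.1462, 0.005]
tool_rot: [[0.814, 0.581, 0.001], [0.581, -0.814, -0.003], [-0.001, 0.003, -1.0]]
ft_force: [-1.2, -0.5, 6.9]
grip_width: 0.0129
```

```bash
python3 p.py .507 -.1465 .2 35.5
```

```text
t 28.8 pos [ 0.5082 -0.1462  0.005 ] yaw 35.5 q1,q6 [-29.  26.] F [-1.2 -0.5  6.9] w 0.0129
shift [-3.0e-02  3.0e-03 -3.9e+00] turn [ 0.02  0.01 -0.  ]
```

send_rows([
  [0,0,-0.2,0,0,0,8],
  [0,0,-0.7,0,0,0,8],
  [0,0,-1.5,0,0,0,8],
  [0,0,-2.2,0,0,0,8],
  [0,0,-2.5,0,0,0,8],
])

```text
time_s: 29.42
position: [0.5083, -0.1455, 0.1315]
tool_rot: [[0.814, 0.581, 0.002], [0.581, -0.814, -0.004], [-0.001, 0.004, -1.0]]
ft_force: [-0.2, -0.5, -1.9]
grip_width: 0.0129
```

```bash
python3 w.py w17; python3 p.py .469 -.4018 .13 11 .4768 -.4002 .13 11
```

```text
t 29.48 pos [ 0.5087 -0.1457  0.1326] yaw 35.5 q1,q6 [-29.  26.] F [ 0.2 -0.7  0.4] w 0.0125
shift [-3.621  3.707  0.071] turn [ 0.04 -0.01  3.06]
shift [-3.475  3.772  0.071] turn [ 0.04 -0.01  3.06]
```

View pics/w17.png

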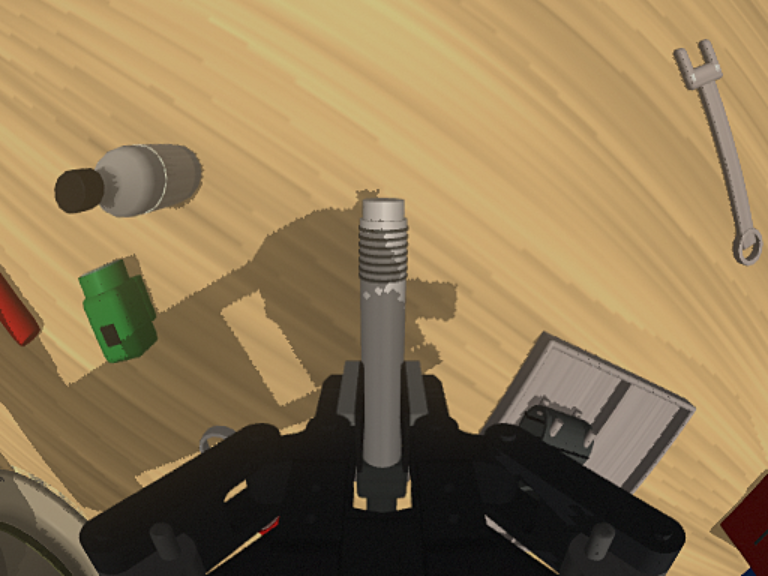

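```bash
python3 p.py .485 -.3990 .13 11
```

```text
t 29.48 pos [ 0.5087 -0.1457  0.1326] yaw 35.5 q1,q6 [-29.  26.] F [ 0.2 -0.7  0.4] w 0.0125
shift [-3.328  3.848  0.072] turn [ 0.04 -0.01  3.06]
```

send_rows([
  [-0.5,0.6,0,0,0,0.5,8],
  [-1.2,1.4,0,0,0,1.1,8],
  [-1.9,2.2,0,0,0,1.8,8],
  [-2.6,3.0,0,0,0,2.5,8],
  [-3.2,3.7,0,0,0,3.06,8],
])

```text
time_s: 30.1
position: [0.4843, -0.3907, 0.1292]
tool_rot: [[0.982, 0.188, -0.002], [0.188, -0.982, -0.001], [-0.002, 0.001, -1.0]]
ft_force: [0.5, 0.3, -1.2]
grip_width: 0.0127
```

send_rows([
  [0,0,0,0,0,0,8],
])

```text
time_s: 30.22
position: [0.484, -0.3916, 0.1287]
tool_rot: [[0.982, 0.187, -0.002], [0.187, -0.982, -0.002], [-0.002, 0.002, -1.0]]
ft_force: [-0.2, 0.0, -1.4]
grip_width: 0.0124
```

```bash
python3 p.py .485 -.3990 .045 11
```

```text
t 30.23 pos [ 0.484  -0.3916  0.1287] yaw 10.8 q1,q6 [-50.  29.] F [-0.2  0.  -1.4] w 0.0124
shift [-0.004  0.146  1.674] turn [ 0.01  0.01 -0.03]
```

send_rows([
  [0,0.14,0.5,0,0,0,8],
  [0,0.14,1.2,0,0,0,8],
  [0,0.14,1.6,0,0,0,8],
  [0,0.14,1.67,0,0,0,8],
  [0,0.14,1.67,0,0,0,8],
])

```text
time_s: 30.85
position: [0.4866, -0.3957, 0.0466]
tool_rot: [[0.981, 0.192, -0.001], [0.192, -0.981, -0.002], [-0.001, 0.002, -1.0]]
ft_force: [-0.2, 0.2, -1.4]
grip_width: 0.0123
```

```bash
python3 w.py w18; python3 p.py .485 -.3990 .0082 11
```

```text
t 30.9 pos [ 0.4866 -0.396   0.047 ] yaw 11.0 q1,q6 [-50.  29.] F [-0.4  0.3 -0.7] w 0.0126
shift [-0.043  0.051  0.776] turn [0.02 0.01 0.01]
```

View pics/w18.png

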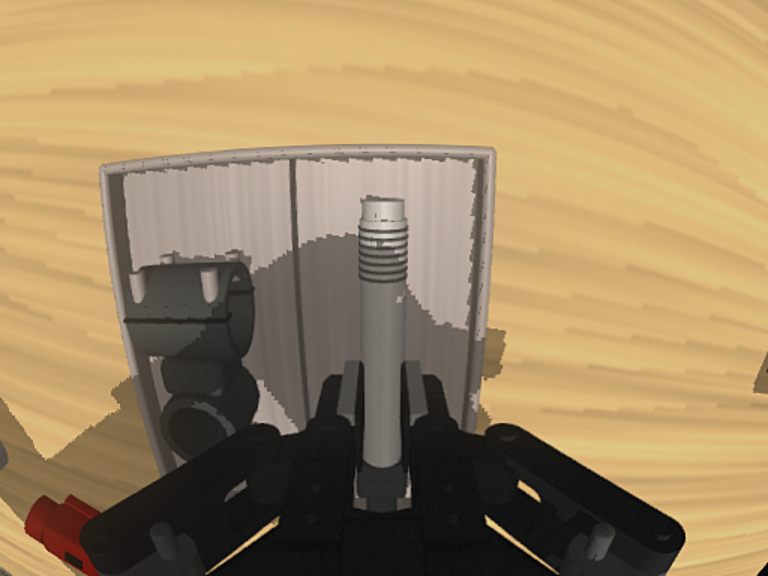

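```bash
python3 - <<'E'
from h import *
im,d=vision.get_image("scene");cv2.imwrite("pics/s1.png",cv2.resize(im[170:330,30:210,::-1],None,fx=4.2,fy=3.7,interpolation=cv2.INTER_CUBIC))
E
python3 p.py .486 -.404 .0082 11
```

```text
t 30.95 pos [ 0.4867 -0.3961  0.0471] yaw 11.0 q1,q6 [-50.  29.] F [-0.1 -0.5 -1.4] w 0.0126
shift [-0.043  0.149  0.78 ] turn [0.02 0.   0.  ]
```

View pics/s1.png

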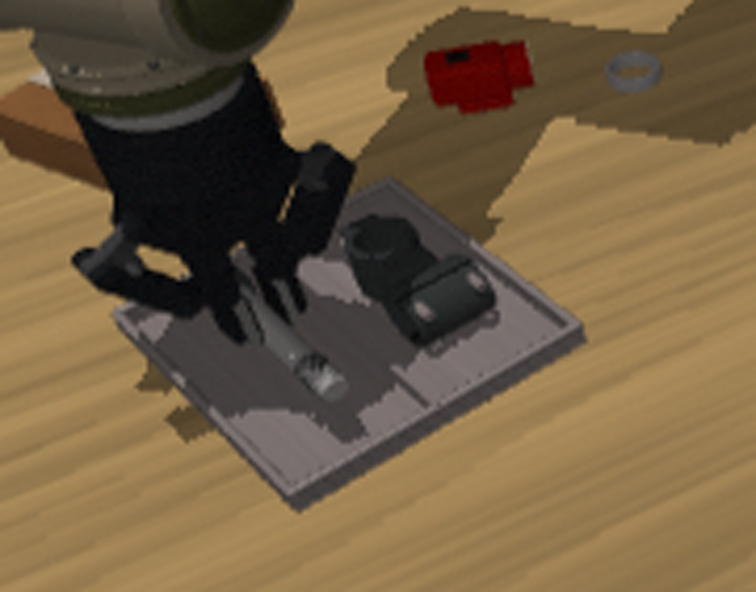

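Rod is over the right compartment; the gripper's elbows stay above the stem's height. Lowering, 5 mm further from the stem.

send_rows([
  [-0.04,0.1,0.2,0,0,0,8],
  [-0.04,0.14,0.45,0,0,0,8],
  [-0.04,0.14,0.62,0,0,0,8],
  [-0.04,0.14,0.7,0,0,0,8],
])

```text
time_s: 31.45
position: [0.4853, -0.4031, 0.0101]
tool_rot: [[0.982, 0.191, -0.002], [0.191, -0.982, -0.001], [-0.002, 0.001, -1.0]]
ft_force: [-1.2, 0.7, -0.9]
grip_width: 0.0127
```

```bash
python3 p.py .486 -.404 .0078 11
```

```text
t 31.45 pos [ 0.4853 -0.4031  0.0101] yaw 11.0 q1,q6 [-50.  29.] F [-1.2  0.7 -0.9] w 0.0127
shift [0.01  0.02  0.045] turn [0.   0.02 0.  ]
```

send_rows([
  [0,0,0.03,0,0,0,8],
  [0,0,0.045,0,0,0,8],
  [0,0,0.045,0,0,0,8],
])

```text
time_s: 31.82
position: [0.4857, -0.4034, 0.009]
tool_rot: [[0.982, 0.191, -0.001], [0.191, -0.982, -0.002], [-0.001, 0.002, -1.0]]
ft_force: [0.4, -0.1, -1.1]
grip_width: 0.0125
```

send_rows([
  [0,0,0.02,0,0,0,8],
  [0,0,0.03,0,0,0,8],
  [0,0,0.03,0,0,0,8],
])

```text
time_s: 32.2
position: [0.4857, -0.4035, 0.0081]
tool_rot: [[0.982, 0.191, -0.001], [0.191, -0.982, -0.003], [-0.001, 0.003, -1.0]]
ft_force: [-1.2, 1.0, 5.2]
grip_width: 0.0126
```

Floor contact (5 N). Release.

send_rows([
  [0,0,0,0,0,0,26],
  [0,0,0,0,0,0,26],
  [0,0,0,0,0,0,26],
])

```text
time_s: 32.58
position: [0.4855, -0.4034, 0.0072]
tool_rot: [[0.982, 0.191, -0.001], [0.191, -0.982, -0.002], [-0.002, 0.002, -1.0]]
ft_force: [0.1, 0.1, -0.4]
grip_width: 0.0259
```

send_rows([
  [0,0,-0.2,0,0,0,26],
  [0,0,-0.9,0,0,0,30],
  [0,0,-1.9,0,0,0,40],
  [-0.5,0,-2.9,0,0,0,60],
  [-1.0,0,-3.4,0,0,0,60],
])

```text
time_s: 33.2
position: [0.4366, -0.4131, 0.181]
tool_rot: [[0.981, 0.192, 0.002], [0.192, -0.981, -0.006], [0.0, 0.006, -1.0]]
ft_force: [-0.2, -0.9, 0.8]
grip_width: 0.0601
```

send_rows([
  [-1.0,0.5,0,0,0,0,60],
  [-2.0,1.0,0,0,0,0,60],
  [-2.5,1.2,0,0,0,0,60],
  [-2.5,1.2,0,0,0,0,60],
])

```text
time_s: 33.7
position: [0.324, -0.4963, 0.1783]
tool_rot: [[0.982, 0.188, -0.001], [0.188, -0.982, -0.003], [-0.002, 0.003, -1.0]]
ft_force: [0.4, -0.2, -0.4]
grip_width: 0.0601
```

```bash
python3 p.py; python3 - <<'E'
from h import *
S=.003
for cam in ["top","scene","wrist"]:
    im,d=vision.get_image(cam);cv2.imwrite(f"pics/{cam}_end.png",cv2.resize(im[:,:,::-1],None,fx=1.5,fy=1.5));np.savez(cam+"1.npz",im=im,d=d)
    if cam=="wrist":continue
    for l in ["stem_long","stem_short","axle","bell","light","oil"]:
        for r in vision.masks_of(cam,l)[:1]:
            P,_,_=pts(cam,d,r["pixels"]);P=P[P[:,2]>.009]
            c,s,a=cv2.minAreaRect(P[:,:2].astype(np.float32))
            print(cam,l,round(r["p"],2),np.round(c,3),np.round(s,3),round(a,1),"ztop",np.round(np.percentile(P[:,2],98),4))
E
```

```text
t 33.7 pos [ 0.324  -0.4963  0.1783] yaw 10.8 q1,q6 [-68.  11.] F [ 0.4 -0.2 -0.4] w 0.0601
top stem_long 0.94 [0.539 0.299] [0.147 0.045] 3.9 ztop 0.0443
top stem_short 0.7 [ 0.463 -0.32 ] [0.096 0.046] 13.7 ztop 0.0455
top axle 0.95 [ 0.477 -0.403] [0.148 0.022] 13.4 ztop 0.0207
top bell 0.61 [0.575 0.382] [0.051 0.054] 13.9 ztop 0.0499
top light 0.68 [0.484 0.374] [0.064 0.033] 6.6 ztop 0.0474
top oil 0.77 [0.491 0.005] [0.037 0.037] 89.9 ztop 0.1163
scene stem_long 0.82 [0.531 0.299] [0.063 0.166] 86.6 ztop 0.0441
scene stem_short 0.62 [ 0.465 -0.32 ] [0.097 0.045] 11.0 ztop 0.045
scene axle 0.92 [ 0.478 -0.405] [0.152 0.022] 12.5 ztop 0.0202
scene bell 0.7 [0.577 0.379] [0.054 0.118] 34.1 ztop 0.0496
scene light 0.75 [ 0.397 -0.01 ] [0.064 0.034] 51.8 ztop 0.044
scene oil 0.8 [ 0.497 -0.   ] [0.032 0.032] 81.1 ztop 0.1152
```

View pics/top_end.png

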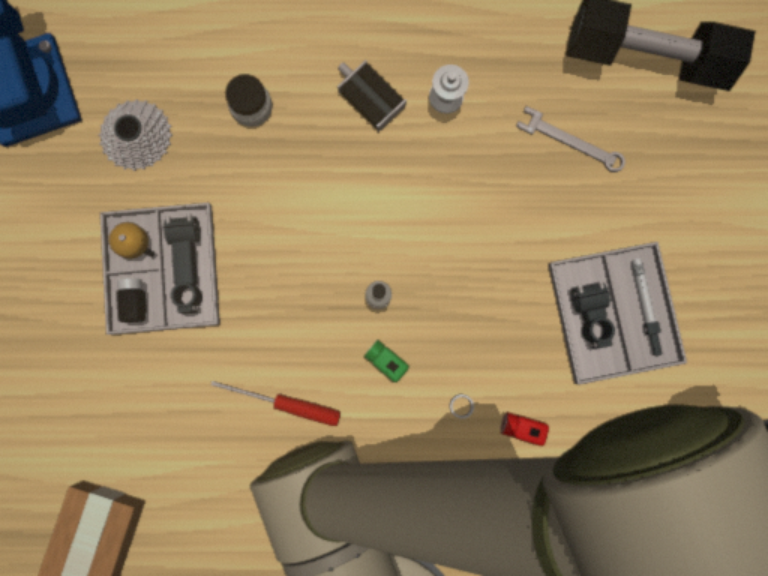

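View pics/scene_end.png

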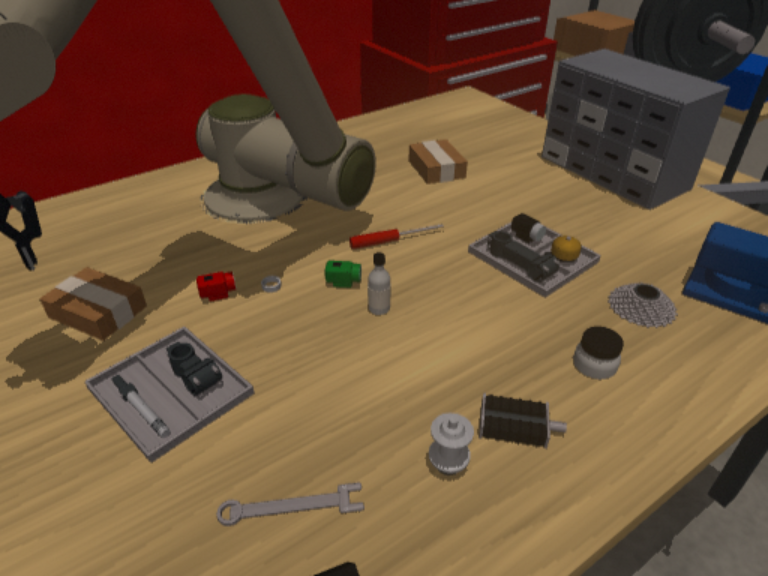

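View pics/wrist_end.png

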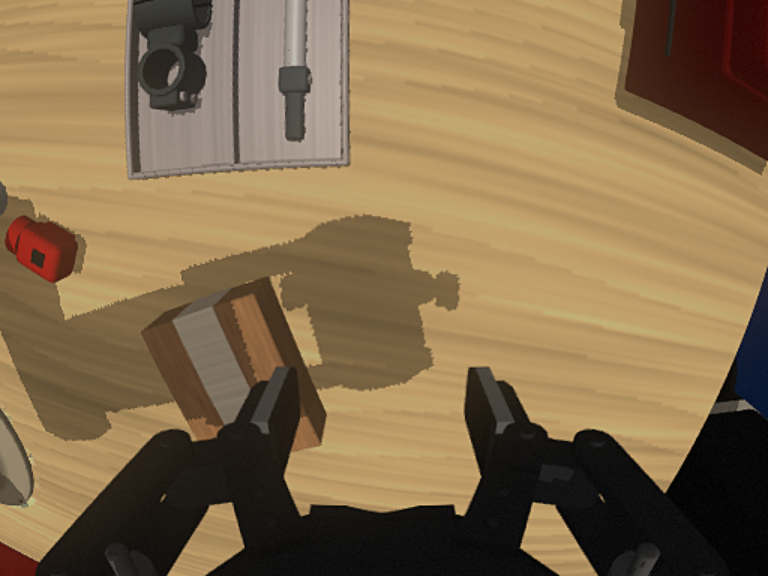

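```bash
python3 -c "
from rig import env; print(env.close_job())"
```

```text
the job is handed in; nothing more can be done
None
```

Both kits are made up and the job is handed in at about 34 s of the 125 s allowed. I placed the parts in the order you named them.

- **City bike (three-compartment tray):** the long stem is in the long compartment, the bell in the far small one and the black light in the near small one.
- **Mountain bike (two-compartment tray):** the short stem is in the left compartment in the top view, and the thru-axle in the right.

**Last checks**
- The end pictures show every part inside its compartment, the same way up as before, with the gripper clear.
- In the top view, every part's top reads 3 to 4 mm above its bench height, which fits lying flat on the 3 mm floor.
- The oil bottle measures within 1 mm of where it was, and the red and green look-alikes were not touched.
- The highest contact force I read was about 12 N, while setting the bell down.

**Checks that disagreed:** in the scene-camera recheck, the network picked the green look-alike as the light. Its outlines of the bell and long stem also came out the wrong size. For those three I relied on the top view, and the wrist pictures after placing agreed with it.

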